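Put the truss nuts away in the screw-top canister and lock it

TASK

Put every square nut away in the canister: tip in those in the scoop, add the ones lying loose on the bench, and stand the scoop back upright on the bench. Then close the canister properly: set the lid level on the neck so that it rests on the thread, turn it backward until you feel it drop off the thread starts, and only then screw it forward until it is fully home. Last, swing the bracket's hasp over the lid and down over its staple; leave the spray bottle, paint tin and hammer where they are.

Things in the scene. Friction and masses are not known exactly. Their poses are not given: they have to be found in the camera images.
- canister: White plastic screw-neck canister, 110 mm across, in a fixed dark steel bracket; nothing of it moves but the hasp. Origin on the bench under its axis, z up. Rim 105 mm above the bench, mouth 73 mm inside, neck 82 mm outside, inner floor at 10 mm. Bracket posts, 30 mm wide, stand at y = +70 (hinge of the hasp) and y = -70 mm (staple, top 154 mm above the bench).
- canister_rim (a point): Centre of the mouth, at rim height; axes as canister.
- thread_start (a point): Start of one of the neck's three thread ridges, at the canister's +x, 44 mm from its axis, 3 mm below the rim; the others are 120 and 240 degrees on. A ridge is 4 mm thick, 93 mm over the crests and, seen from above, falls clockwise 31.5 mm a turn for half a turn. A stop nib stands on it 104 degrees on, so a lid riding on top of the ridges cannot be screwed in forward.
- lid: Grey plastic screw lid, 102 mm across, 26 mm high, 110 g, with a finger bar on top: 70 mm long (lid's x), 14 mm wide, 20 mm high, top 46 mm above the lower edge. Starts upright on the bench. Origin: centre of the lower edge, z up. Clockwise from above is forward (tightening). Set on the neck it rests with its lugs on the ridges, turns easily, and sinks by its own weight where it can.
- lid_lug (a point): One of the lid's three inside lugs (at its +x; others 120 and 240 degrees on, so it fits alike every third of a turn). Turned backward on the ridges the lid climbs a little; with the lugs 3 degrees anticlockwise past the thread starts it drops 10 mm (the nibs stop it 8 degrees on). From there 60 to 78 degrees forward brings it down the last 5 mm, tight on the rim.
- lid_seat (a point): Centre of the underside of the lid's top plate, 21 mm above lid; it meets canister_rim when the lid is home. Height over canister_rim: 16 mm with the lugs on the very thread starts (0.9 mm less for each 10 degrees forward of them), 5 mm just after the drop, 0 when home.
- hasp (a joint): Steel strap of the bracket, 26 mm wide (canister's x), 5 mm thick, 174 mm long. 0: closed, level across the lid towards -y with its slot over the staple; grows as it swings up and out over the +y side, to 2.6 rad. Stiff hinge: stays where left, 2 N at the end moves it. Closed, its underside is at 133 mm, 3 mm clear of a lid that is home; a lid that is not home blocks it.
- hasp_hinge (a point): Middle of the hasp's hinge pin (along the canister's x), at the canister's y = +70 mm, 135.5 mm above the bench.
- hasp_tab (a point): Middle of the hasp's end tab beyond the slot (26 mm wide along the canister's x, 22 mm long), 163 mm from the hinge pin; can be pinched across its width while the strap swings.
- scoop: Aluminium hand scoop, 130 x 64 mm. Origin: centre of the underside; x to the open front lip (65 mm ahead), z up. Floor 3 mm, side walls 45 mm high behind and 26 in front. Wooden handle above, along x from -66 to +26 mm at y = 0, 16 mm wide, 66 to 84 mm high, its middle (x = -20) over the centre of mass. 260 g. Starts upright, nuts in it; tipped front down 40 to 60 degrees they slide out.
- nut1: Square steel truss nut 26 x 26 x 14 mm with a dark threaded hole, 50 g. Origin: centre of one 26 x 26 mm face; the body reaches 14 mm from it along its z. Starts lying in the scoop; absent in some starts.
- nut2: Square steel truss nut 26 x 26 x 14 mm with a dark threaded hole, 50 g. Origin: centre of one 26 x 26 mm face; the body reaches 14 mm from it along its z. Starts lying in the scoop; absent in some starts.
- nut3: Square steel truss nut 26 x 26 x 14 mm with a dark threaded hole, 50 g. Origin: centre of one 26 x 26 mm face; the body reaches 14 mm from it along its z. Starts lying in the scoop; absent in some starts.
- nut4: Square steel truss nut 26 x 26 x 14 mm with a dark threaded hole, 50 g. Origin: centre of one 26 x 26 mm face; the body reaches 14 mm from it along its z. Starts lying in the scoop; absent in some starts.
- nut5: Square steel truss nut 26 x 26 x 14 mm with a dark threaded hole, 50 g. Origin: centre of one 26 x 26 mm face; the body reaches 14 mm from it along its z. Starts lying in the scoop; absent in some starts.
- nut6: Square steel truss nut 26 x 26 x 14 mm with a dark threaded hole, 50 g. Origin: centre of one 26 x 26 mm face; the body reaches 14 mm from it along its z. Starts lying in the scoop; absent in some starts.
- stray1: Square steel truss nut 26 x 26 x 14 mm with a dark threaded hole, 50 g. Origin: centre of one 26 x 26 mm face; the body reaches 14 mm from it along its z. Starts lying loose on the bench; absent in some starts.
- stray2: Square steel truss nut 26 x 26 x 14 mm with a dark threaded hole, 50 g. Origin: centre of one 26 x 26 mm face; the body reaches 14 mm from it along its z. Starts lying loose on the bench; absent in some starts.
- stray3: Square steel truss nut 26 x 26 x 14 mm with a dark threaded hole, 50 g. Origin: centre of one 26 x 26 mm face; the body reaches 14 mm from it along its z. Starts lying loose on the bench; absent in some starts.
- spray_bottle: Bystander: white spray bottle with black head, 72 mm diameter, 197 mm high; origin at its base.
- paint_tin: Bystander: small paint tin, 86 mm diameter, 100 mm high; origin at its base.
- hammer: Bystander: hammer lying on the bench beyond the work; origin at its underside.

How it is judged (in metres and radians):
On the way, in this order (a step that is already met when the one before it is completed fails the run):
1. every nut is in the canister (horizontal distance between each of nut1, nut2, nut3, nut4, nut5, nut6, stray1, stray2, stray3 and canister_rim below 0.052 m and height (world z) of each of nut1, nut2, nut3, nut4, nut5, nut6, stray1, stray2, stray3 below 0.095 m), for 0.2 s.
2. the lid rests level on the neck, its lugs on top of the thread ridges (horizontal distance between lid_seat and canister_rim below 0.005 m and angle between lid's own z axis and vertical below 0.1 rad and z of lid_seat in the frame of canister_rim between 0.0075 and 0.0178 m and contact force between lid and canister above 0.05 N), for 0.1 s.
3. the lid has dropped, level, off the thread starts (horizontal distance between lid_seat and canister_rim below 0.005 m and angle between lid's own z axis and vertical below 0.1 rad and z of lid_seat in the frame of canister_rim between 0.002 and 0.0067 m), for 0.2 s.
At the end, for the whole second after the job is handed in: Every nut present is inside the canister; the lid is screwed fully home (its plate within 2 mm of the rim, level within 2 degrees, at rest); the hasp is closed over its staple (within 2 degrees); the scoop stands upright on the bench, at rest (all of step 1 and horizontal distance between lid_seat and canister_rim below 0.005 m and angle between lid's own z axis and vertical below 0.035 rad and z of lid_seat in the frame of canister_rim below 0.002 m and linear speed of each of lid, scoop below 0.02 m/s and value of joint hasp below 0.035 rad and angle between scoop's own z axis and vertical below 0.1 rad and height (world z) of scoop below 0.01 m); the robot touches nothing.
It fails at once if the spray bottle is knocked over or shifted by more than 4 cm (distance of spray_bottle from where it was at the start of the episode above 0.04 m or angle between spray_bottle's own z axis and vertical above 0.35 rad).
It fails at once if the paint tin is knocked over or shifted by more than 4 cm (distance of paint_tin from where it was at the start of the episode above 0.04 m or angle between paint_tin's own z axis and vertical above 0.35 rad).
It fails at once if the hammer is knocked over or shifted by more than 4 cm (distance of hammer from where it was at the start of the episode above 0.04 m).
Of nut1, nut2, nut3, nut4, nut5, nut6 only 4 to 6 are there at a start; the rules pass over those that are not, and their reading is None.
Of stray1, stray2, stray3 only 1 to 3 are there at a start; the rules pass over those that are not, and their reading is None.
At some moment in a run one of scoop, stray1, stray2, stray3 may be knocked a few centimetres aside while the robot is not near it.
It also fails if it takes over 210 s, if anything falls off the work surface, if the arm or the gripper's body presses on something with over 40 N, if the wrist force passes 120 N, or if a joint passes its speed limit or range.

ROBOT

A 6-joint arm with a two-finger parallel gripper is mounted at the origin on the work surface. World frame = base frame: x ahead of the robot, y to its left, z up, the work surface at z = 0. Lengths are in mm, angles in rad, forces in N, time in s.
With the tool pointing down it reaches from about 325 to 850 mm from the base axis. Payload 15.5 kg.
Tool frame: the origin (TCP) lies on the mounting face of the last link; the fingertips stand 191 mm ahead of it and the grasp point (between the pads) lies 172 mm ahead of it; z points along the fingers, y is the line along which they close (so a half turn about z gives the same grasp; the last joint's range is limited). The gripper opens to 91 mm and grips with 3 to 60 N. Pads are 32 mm wide; open, the fingers measure 118 mm over their backs; the gripper's body (76 mm by 178 mm) begins 60 mm behind the grasp point.
Start: joints at [-1.226, 0.494, 1.345, -0, 1.302, -0.096], TCP at [266.101, -565.525, 404.715] pointing down, gripper open.
Joint ranges: [-2.91, 2.91], [-0.82, 2.16], [0.22, 2.67], [-1.22, 4.37], [0.12, 2.79], [-3.08, 3.08]. Speed limits (rad/s): [1.89, 1.89, 2.57, 3.01, 3.01, 3.01].

INTERFACE

Orientations are given as a rotation vector (axis times angle).
In Python, from rig import manip gives the robot as it stands.
- The arm moves only by the tool drive_tool, never from a script. Its argument "increments" is a list that holds one entry, the list of rows, each a list of 5 numbers: the finger opening in mm, from 0 to 91.2, then the shift along the world's x, y, z in mm, then the turn about the world's z in rad. A call has 1 to 8 rows; each row shifts and turns the commanded pose from where the row before left it; what a row does not reach is not made up. A row lasts 1/8 s, in which the tool goes at most 62.5 mm and 10.7 degrees, less where a joint would pass 70% of its speed; a pose out of reach is approached as far as the arm can. A call with a gripper value outside its range is refused whole. The fingers move at their own pace and stop on an object; the grip force is fixed at half the most. Time passes only in rows, so rows that do not move let the fingers close. It gives the time, the measured TCP pose, the force, the opening and the grip force at its end, in the units of the state.
- manip.get_obs(): the state, without advancing time (a new reading comes with each control period).
- manip.grab_frame(name): name is "scene" or "top"; returns a dict with "color" (420x560x3 uint8, red, green, blue), "z_map" (420x560 float32, mm along the optical axis (not along the pixel's ray), 0 where there is no reading), "intrinsics" (3x3 intrinsics, pixels), "rvec" (rotation vector, rad) and "tvec" (3), from world to camera coordinates, as OpenCV has them. Camera axes: x right, y down, z forward; pixel columns grow to the right and rows downward; lengths in mm; the calibration is good to about 2 mm. A picture is of the moment at which its call begins.
- manip.job_done(): hands the job in; it is judged then, once.
Trained networks look in a picture, given as the dict that the camera call returned (one of the last four; its "shot" number tells which), for a name from the list of things; names that differ only in an ending like _2 or _b are one class to them, and where a whole thing is asked for, a point or a joint stands for the part that bears it (a point fixed in the world has none). Each returns a list of dicts, best first, with "score" (0 to 1); they miss things now and then, are a little off and sometimes report something else, mostly with a low value. They report only what shows in the picture. A call takes as long as a camera call.
- manip.recognise(picture, query): "at" ([column, row] in pixels, amid what is visible of it).
- manip.masks_of(picture, query): "mask" (420x560 bool, what is visible of it) and "at" ([column, row] in pixels, amid what is visible of it).
- manip.place_of(picture, query): "at" ([column, row] in pixels: a listed point, or the origin of a listed thing).
The state is a dict: "t": time; "joint_positions": joint angles; "dq": joint speeds; "effort": joint torques, N m; "position": TCP position; "ee_rot": TCP orientation; "force": force on the tool from outside, world axes, zero at the start; "ft_torque": the same for the moment, N m; "grip_width": finger opening in mm; "grasp_force": force on a finger pad.
Only numpy, scipy, OpenCV 4.12 (cv2) and the standard library are available. Lean on these libraries where they do the work, as an engineer would, in place of code of your own. Each camera call takes 0.05 s, during which the arm holds its last target. There are 200 camera calls.

## Working session

There is one attempt and no reset: what is moved stays moved. The work goes in short steps, Python scripts to look and compute and a tool call to move; the robot and the scene stay as the last step left them, time stands still between calls to the robot, and variables do not carry over. Pictures are saved under pics/ and viewed, at most 14 in all, crops included, and the job is handed in when it is done.

Besides the shell and the picture viewer there is one more tool, called after "Call:" in YAML: its name, and indented under it one key for each argument. drive_tool: Moves the arm, as the interface text tells. Its arguments: {"type":"object","properties":{"increments":{"type":"array","items":{"type":"array","items":{"type":"array","items":{"type":"number"}}}}},"required":["increments"]}

```bash
ls; mkdir -p pics
cat > h.py <<'E'
import numpy as np, cv2
from rig import manip
def cam(f):
    R=cv2.Rodrigues(np.array(f["rvec"],float))[0]; return R,np.array(f["tvec"],float).ravel(),np.array(f["intrinsics"],float)
def dep(f,m):
    "world points of masked pixels"
    R,t,K=cam(f); v,u=np.nonzero(m&(f["z_map"]>0)); z=f["z_map"][v,u]
    p=np.c_[(u-K[0,2])/K[0,0]*z,(v-K[1,2])/K[1,1]*z,z]; return (p-t)@R
def onz(f,uv,h):
    "pixel ray meets plane z=h"
    R,t,K=cam(f); d=R.T@np.linalg.inv(K)@np.r_[uv,1]; c=-R.T@t; return c+d*(h-c[2])/d[2]
def proj(f,P):
    R,t,K=cam(f); return cv2.projectPoints(np.array(P,float).reshape(-1,3),np.array(f["rvec"],float),t,K,None)[0].reshape(-1,2)
def tri(fs,uvs):
    A=[];b=[]
    for f,uv in zip(fs,uvs):
        R,t,K=cam(f); d=R.T@np.linalg.inv(K)@np.r_[uv,1]; d/=np.linalg.norm(d); c=-R.T@t; M=np.eye(3)-np.outer(d,d); A.append(M); b.append(M@c)
    return np.linalg.solve(sum(A),sum(b))
def save(f,n,crop=None,s=1):
    im=f["color"][:,:,::-1]
    if crop: im=im[crop[1]:crop[3],crop[0]:crop[2]]
    cv2.imwrite("pics/"+n,cv2.resize(im,None,fx=s,fy=s,interpolation=cv2.INTER_CUBIC))
E
cat > a.py <<'E'
from h import *
np.set_printoptions(precision=1,suppress=True)
S=manip.grab_frame("scene");T=manip.grab_frame("top")
both=np.vstack([S["color"],T["color"]])[:,:,::-1]
cv2.imwrite("pics/a_s.png",S["color"][:,:,::-1]);cv2.imwrite("pics/a_t.png",T["color"][:,:,::-1])
for n,f in(("S",S),("T",T)):
    R,t,K=cam(f);print(n,"cam at",-R.T@t,"z axis",R[2])
    for q in "canister canister_rim thread_start lid lid_lug lid_seat hasp_hinge hasp_tab scoop nut1 stray1 spray_bottle paint_tin hammer".split():
        print(n,q,[(np.round(d["at"]).tolist(),round(d["score"],2)) for d in manip.place_of(f,q)][:9])
    for q in "canister lid scoop nut1 stray1 spray_bottle paint_tin hammer hasp".split():
        for d in manip.masks_of(f,q)[:9]:
            p=dep(f,d["mask"])
            if d["score"]>.3 and len(p): print(n,q,round(d["score"],2),len(p),"med",np.median(p,0),"p2",np.percentile(p,2,0),"p98",np.percentile(p,98,0))
E
python3 a.py
```

```text
pics
S cam at [1014.8 -476.2  937.6] z axis [-0.5  0.4 -0.8]
S canister [([328.0, 212.0], 0.7), ([231.0, 254.0], 0.28)]
S canister_rim [([330.0, 186.0], 0.92)]
S thread_start [([347.0, 194.0], 0.64), ([228.0, 248.0], 0.64)]
S lid [([172.0, 300.0], 0.64)]
S lid_lug [([157.0, 305.0], 0.96), ([360.0, 110.0], 0.65)]
S lid_seat [([170.0, 296.0], 0.66)]
S hasp_hinge []
S hasp_tab [([362.0, 111.0], 0.85), ([170.0, 299.0], 0.71)]
S scoop [([233.0, 255.0], 0.77)]
S nut1 [([336.0, 133.0], 0.5), ([231.0, 250.0], 0.48), ([232.0, 247.0], 0.47), ([237.0, 258.0], 0.39), ([228.0, 260.0], 0.39)]
S stray1 [([218.0, 327.0], 0.48), ([327.0, 213.0], 0.47), ([359.0, 110.0], 0.37)]
S spray_bottle [([91.0, 287.0], 0.56)]
S paint_tin [([337.0, 135.0], 0.96), ([332.0, 184.0], 0.52)]
S hammer [([344.0, 300.0], 0.76)]
S canister 0.71 2847 med [554.3 164.4  70.2] p2 [499.9  91.6   2.5] p98 [614.6 328.9 265.6]
S lid 0.63 1295 med [ 468.5 -338.7   25.8] p2 [ 415.4 -383.     4. ] p98 [ 508.9 -290.5   46.6]
S scoop 0.96 826 med [ 502.4 -145.5   37. ] p2 [ 407.6 -186.    -0.6] p98 [537.4 -88.5  86.1]
S nut1 0.5 94 me
[... 2047 characters left out ...]
-376.    13.1] p98 [ 505.7 -285.8   49.3]
T nut1 0.53 60 med [ 455.5 -116.2   16.6] p2 [ 444.5 -125.3    3.7] p98 [ 472.7 -107.1   64.7]
T nut1 0.37 65 med [ 514.3 -136.6   16.5] p2 [ 501.2 -148.6   -3.1] p98 [ 528.8 -127.7   21.7]
T stray1 0.58 85 med [ 615.1 -298.5   11.8] p2 [ 600.7 -313.5   -1.3] p98 [ 630.8 -286.2   19. ]
T paint_tin 0.89 970 med [331.4 443.8  96.5] p2 [292.3 415.6  10.8] p98 [370.1 491.4 104.2]
T paint_tin 0.61 516 med [ 475.4 -323.6   25.6] p2 [ 441.5 -374.1   11.9] p98 [ 503.4 -286.2   47.6]
T hammer 0.93 782 med [775.8  -0.2  22.6] p2 [ 719.2 -144.8   11.2] p98 [810.  101.5  30.1]
T hasp 0.73 467 med [517.4 287.  201.9] p2 [497.  237.6  44.2] p98 [539.4 338.2 277.5]
```

View pics/a_s.png

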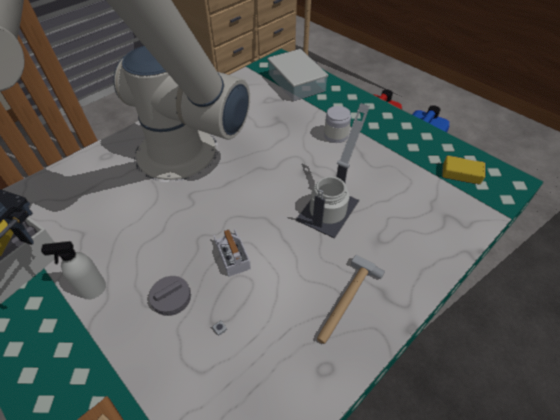

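View pics/a_t.png

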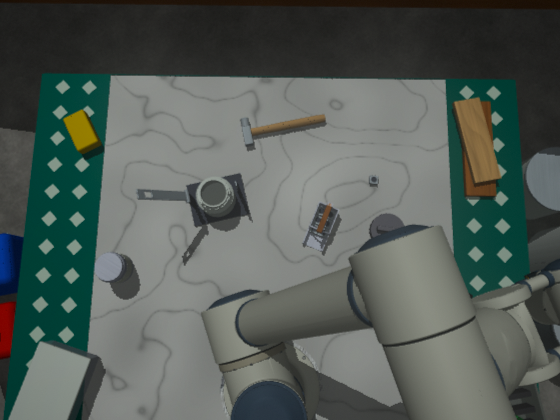

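The scene picture shows the canister at (328,205) with the hasp swung up to (362,108), the scoop at (233,255) with its handle up, the lid at (170,296) and a stray at (219,327). It also shows the bottle at (85,275), the tin at (338,125) and the hammer at (350,295). In the top view the arm hides the area around (400,300). I'll fit precise poses next.

```bash
cat > b.py <<'E'
from h import *
np.set_printoptions(precision=1,suppress=True)
S=manip.grab_frame("scene");T=manip.grab_frame("top")
print("rim tri",tri([S,T],[manip.place_of(f,"canister_rim")[0]["at"] for f in(S,T)]))
print("hasp_tab tri",tri([S,T],[manip.place_of(f,"hasp_tab")[0]["at"] for f in(S,T)]))
P=np.vstack([dep(f,np.ones((420,560),bool)) for f in(S,T)])
def box(x,y,z): 
    return P[(P[:,0]>x[0])&(P[:,0]<x[1])&(P[:,1]>y[0])&(P[:,1]<y[1])&(P[:,2]>z[0])&(P[:,2]<z[1])]
q=box((480,620),(90,240),(98,112)); 
print("rim pts",len(q),q.mean(0),np.median(q[:,2]))
(c,r),_=cv2.minEnclosingCircle(q[:,:2].astype(np.float32)),0
A=np.c_[2*q[:,:2],np.ones(len(q))];s=np.linalg.lstsq(A,(q[:,:2]**2).sum(1),rcond=None)[0];print("circle",s[:2],np.sqrt(s[2]+s[0]**2+s[1]**2))
for z in((116,170),(140,300)):
    q=box((470,630),(60,240),z); print("posts z",z,len(q)); 
    for lo,hi in((60,130),(200,245)):
        w=q[(q[:,1]>lo)&(q[:,1]<hi)]
        if len(w): print(lo,np.median(w,0),w.min(0),w.max(0))
hm=[manip.masks_of(f,"hasp")[0]["mask"] for f in(S,T)]
h=np.vstack([dep(f,m) for f,m in zip((S,T),hm)]);h=h[(h[:,2]>145)&(h[:,1]>225)]
m=np.median(h,0);u,s,v=np.linalg.svd(h-h.mean(0));print("hasp mean",h.mean(0),"dir",v,"max",h[h[:,2].argmax()])
def rect(q,n):
    (c,wh,a)=cv2.minAreaRect(q[:,:2].astype(np.float32)); print(n,len(q),"c",np.array(c),"wh",np.array(wh),"ang",a,"medz",np.median(q[:,2]))
rect(box((400,560),(-420,-260),(38,60)),"bar")
q=box((400,560),(-420,-260),(22,32)); rect(q,"lidtop"); 
rect(box((380,560),(-220,-60),(74,95)),"handle")
rect(box((380,560),(-220,-60),(20,60)),"scoop walls")
for z in range(20,60,8):
    q=box((380,560),(-220,-60),(z,z+8)); print(z,len(q),q.min(0)if len(q) else'',q.max(0) if len(q) else '')
q=box((590,640),(-330,-270),(8,22)); rect(q,"stray")
# other lumps on bench
q=box((250,820),(-480,420),(9,22))
H,xe,ye=np.histogram2d(q[:,0],q[:,1],bins=[57,90],range=[[250,820],[-480,420]])
n,lab,st,ce=cv2.connectedComponentsWithStats((H>=2).astype(np.uint8))
for i in range(1,n): print("lump",st[i,4],"x",250+10*ce[i][1],"y",-480+10*ce[i][0])
save(S,"b_s.png",(190,150,400,340),3.5)
E
python3 b.py
```

```text
rim tri [544.2 174.5 108.2]
hasp_tab tri [508.1  97.6 108.5]
rim pts 457 [548.5 170.2 103.3] 103.3583960750027
circle [546.6 168.4] 45.84906687403478
posts z (116, 170) 165
60 [563.9 105.3 126.2] [548.9  99.5 116.3] [580.8 114.2 154.9]
200 [523.3 237.6 137.5] [511.8 231.8 116.1] [542.7 240.  147.3]
posts z (140, 300) 51
60 [564.4 105.7 150.3] [557.5 102.7 140.1] [573.2 109.3 154.9]
200 [522.3 237.9 141.6] [513.1 233.8 140.1] [540.4 240.  147.3]Traceback (most recent call last):
  File "b.py", line 18, in <module>
    hm=[manip.masks_of(f,"hasp")[0]["mask"] for f in(S,T)]
        ~~~~~~~~~~~~~~~~~~~~~~~~^^^
IndexError: list index out of range
```

```bash
sed -i 's/^hm=.*/h=box((470,570),(240,345),(150,290))/; /^h=np.vstack/{s/.*/;/};' b.py; sed -i 's/^;$//; s/^m=np.median(h,0);/h=h[abs(h[:,0]-520)<40];/' b.py; sed -i 's/^/ /;s/^ //' b.py
cat >> b.py <<'E'
print("hasp", h.mean(0), np.linalg.svd(h-h.mean(0))[2][0], h[h[:,2].argmax()], len(h))
E
python3 b.py
```

```text
rim tri [554.4 174.  115.1]
hasp_tab tri [537.  -13.8 465.5]
rim pts 469 [548.4 170.3 103.1] 102.91060693356962
circle [546.6 168.3] 45.81390008066986
posts z (116, 170) 152
60 [562.7 105.9 125.9] [548.   99.7 116.2] [579.8 115.1 156.1]
200 [522.5 237.2 137.9] [511.3 232.2 117.3] [547.9 240.  145.1]
posts z (140, 300) 43
60 [561.9 105.9 150.6] [557.1 102.8 140.9] [571.2 108.6 156.1]
200 [519.1 237.3 141.8] [511.3 234.5 140.1] [540.  239.9 145.1]
hasp mean [516.7 293.7 214.4] dir [[ 0.1 -0.6 -0.8]
 [ 1.   0.2  0. ]
 [ 0.2 -0.8  0.6]] max [516.4 337.5 282.8]
bar 244 c [ 459.6 -335.1] wh [69.7 15.6] ang 83.05729675292969 medz 44.61152782427433
lidtop 1273 c [ 458.9 -335.6] wh [102.6  99.4] ang 0.3001921474933624 medz 25.7321453064643
handle 369 c [ 485.7 -144.1] wh [17.4 94.3] ang 68.33110046386719 medz 83.20919072238006
scoop walls 535 c [ 468.2 -137. ] wh [ 65.8 131.8] ang 68.5450439453125 medz 37.669475356963446
20 178 [ 395.9 -188.5   20. ] [538.4 -83.1  28. ]
28 75 [ 413.3 -188.8   28. ] [537.4 -85.8  35.9]
36 128 [ 443.8 -188.4   36. ] [ 538.7 -102.4   44. ]
44 114 [ 440.4 -187.3   44. ] [ 538.9 -102.7   52. ]
52 40 [ 442.3 -167.5   52.2] [ 529.9 -107.3   60. ]
stray 188 c [ 614.4 -299.1] wh [28.2 29.3] ang 84.69894409179688 medz 13.34267452923128
lump 7 x 310.0 y -457.14285714285717
lump 5 x 330.0 y 410.0
lump 2 x 395.0 y -150.0
lump 71 x 475.49295774647885 y -146.05633802816902
lump 1 x 430.0 y -370.0
lump 38 x 476.3157894736842 y -334.7368421052631
lump 5 x 488.0 y 164.0
lump 1 x 470.0 y 180.0
lump 1 x 480.0 y 200.0
lump 1 x 500.0 y 110.0
lump 98 x 554.1836734693877 y 164.48979591836735
lump 1 x 550.0 y 240.0
lump 12 x 610.0 y -305.0
lump 104 x 773.8461538461538 y -11.44230769230768
hasp [516.7 293.7 214.4] [ 0.1 -0.6 -0.8] [516.4 337.5 282.8] 917
```

View pics/b_s.png

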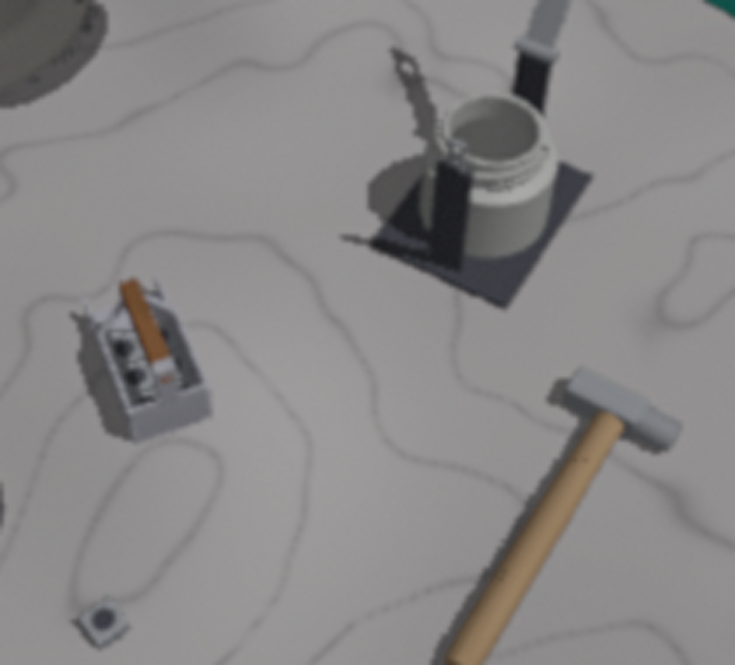

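```bash
cat > st.py <<'E'
from h import *
def st():
    o=manip.get_obs(); R=cv2.Rodrigues(np.array(o["ee_rot"],float))[0]
    print("t%.2f pos %s yaxis %.3f j %s F %s g %.1f gf %.1f"%(o["t"],np.round(o["position"],1),np.arctan2(R[1,1],R[0,1]),np.round(o["joint_positions"],2),np.round(o["force"],1),o["grip_width"],o["grasp_force"]))
    return o
if __name__=="__main__": st(); S=manip.grab_frame("scene"); print(onz(S,manip.place_of(S,"spray_bottle")[0]["at"],0))
E
python3 st.py
```

```text
t3.05 pos [ 266.1 -565.5  404.7] yaxis -1.131 j [-1.23  0.49  1.35 -0.    1.3  -0.1 ] F [-0.3 -0.1  0.3] g 91.0 gf 0.0
[ 288.99910906 -468.55371518    0.        ]
```

Call:
drive_tool:
  increments:
    - [[60, 30, 20, 20, 0.13], [60, 40, 30, 0, 0.13], [60, 45, 34, 0, 0.13], [60, 45, 34, 0, 0.13], [60, 45, 34, 0, 0.13], [60, 45, 34, -20, 0.13], [60, 45, 34, -50, 0.13], [60, 45, 34, -50, 0.128]]

```text
t: 4.15
position: [592.0, -322.0, 321.0]
ee_rot: [2.317, 2.12, 0.0]
force: [0.3, -1.2, -0.1]
grip_width: 60.2
grasp_force: 0.0
```

```bash
cat > c.py <<'E'
from st import *
np.set_printoptions(precision=1,suppress=True)
st();S=manip.grab_frame("scene");T=manip.grab_frame("top")
save(S,"c_s.png");save(T,"c_t.png")
for n,f in(("S",S),("T",T)):
    for q in("stray1","scoop"):
        print(n,q,[(onz(f,d["at"],0)[:2],round(d["score"],2)) for d in manip.place_of(f,q)])
P=np.vstack([dep(f,np.ones((420,560),bool)) for f in(S,T)])
q=P[(P[:,2]>9)&(P[:,2]<22)]
H,xe,ye=np.histogram2d(q[:,0],q[:,1],bins=[62,120],range=[[200,820],[-600,600]])
n,lab,s,ce=cv2.connectedComponentsWithStats((H>=2).astype(np.uint8))
for i in range(1,n):
    if s[i,4]>2: print("lump",s[i,4],"x",200+10*ce[i][1],"y",-600+10*ce[i][0])
E
python3 c.py
```

```text
t4.15 pos [ 592. -322.  321.] yaxis -0.089 j [-0.6  0.6  1.3 -0.   1.2 -0.5] F [ 0.3 -1.2 -0.1] g 60.2 gf 0.0
S stray1 [(array([311. , 651.2]), 0.73), (array([ 605.5, -301.8]), 0.42)]
S scoop [(array([ 474.3, -140.7]), 0.85), (array([542. , 270.6]), 0.41)]
T stray1 []
T scoop []
lump 16 x 336.875 y 425.625
lump 10 x 312.0 y -474.0
lump 49 x 479.59183673469386 y -149.79591836734693
lump 12 x 485.8333333333333 y -370.8333333333333
lump 80 x 554.0 y 173.25
lump 8 x 496.25 y 140.0
lump 34 x 617.9411764705883 y -588.5294117647059
lump 3 x 583.3333333333334 y 240.0
lump 12 x 610.0 y -305.0
lump 24 x 738.75 y 563.75
lump 103 x 773.8834951456311 y -14.466019417475763
```

View pics/c_t.png

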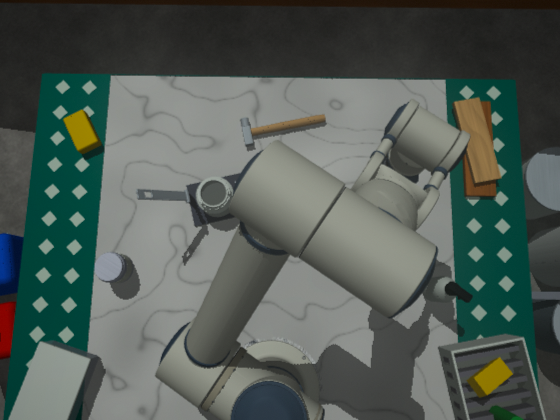

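The top view shows the arm over the stray. The strip it hid before is clear and holds no more strays, and the bottle is at (455,290). I'll grasp the stray now.

Call:
drive_tool:
  increments:
    - [[60, 11, 11, -30, 0], [60, 11, 12, -40, 0], [60, 0, 0, -40, 0], [60, 0, 0, -18, 0], [10, 0, 0, 0, 0], [10, 0, 0, 0, 0], [10, 0, 0, 0, 0], [10, 0, 0, 0, 0]]

```text
t: 5.45
position: [613.0, -300.4, 194.9]
ee_rot: [2.321, 2.115, 0.001]
force: [-1.7, 0.9, 9.2]
grip_width: 25.9
grasp_force: 30.0
```

Call:
drive_tool:
  increments:
    - [[10, 0, 0, 0, 0], [10, 0, 0, 40, 0], [10, 0, 0, 50, 0], [10, 0, 0, 40, 0]]

```text
t: 5.95
position: [612.7, -300.1, 326.2]
ee_rot: [2.321, 2.115, 0.001]
force: [0.6, -0.9, -0.1]
grip_width: 26.0
grasp_force: 30.0
```

Call:
drive_tool:
  increments:
    - [[10, 0, 40, 30, 0.05], [10, -6, 58, 20, 0.05], [10, -10, 60, 0, 0.05], [10, -10, 60, 0, 0.05], [10, -10, 60, 0, 0.05], [10, -10, 60, 0, 0.05], [10, -10, 60, 0, 0.05], [10, -10, 60, 0, 0.05]]

```text
t: 6.95
position: [546.1, 159.8, 374.3]
ee_rot: [1.853, 2.536, 0.001]
force: [1.3, -0.1, 0.6]
grip_width: 26.0
grasp_force: 30.0
```

Call:
drive_tool:
  increments:
    - [[10, 1, 9, -30, 0], [10, 0, 0, -40, 0], [10, 0, 0, -5, 0], [10, 0, 0, 0, 0], [40, 0, 0, 0, 0], [40, 0, 0, 0, 0], [40, 0, 0, 20, 0], [40, 0, 0, 50, 0]]

```text
t: 7.95
position: [547.3, 166.6, 368.6]
ee_rot: [-1.855, -2.533, 0.004]
force: [0.8, -0.6, -0.3]
grip_width: 39.9
grasp_force: 0.0
```

```bash
cat > sc.py <<'E'
from st import *
np.set_printoptions(precision=1,suppress=True)
st();S=manip.grab_frame("scene");T=manip.grab_frame("top")
P=np.vstack([dep(f,np.ones((420,560),bool)) for f in(S,T)])
def box(x,y,z): return P[(P[:,0]>x[0])&(P[:,0]<x[1])&(P[:,1]>y[0])&(P[:,1]<y[1])&(P[:,2]>z[0])&(P[:,2]<z[1])]
def rect(q,n):
    (c,wh,a)=cv2.minAreaRect(q[:,:2].astype(np.float32)); print(n,len(q),"c",np.array(c),"wh",np.array(wh),"ang",a,"medz",np.median(q[:,2]))
if __name__=="__main__":
    rect(box((360,600),(-240,-40),(74,95)),"handle"); rect(box((360,600),(-240,-40),(20,60)),"walls")
    save(S,"d_s.png",(270,110,410,250),4)
    q=box((510,590),(130,200),(0,70)); print("inside",len(q))
E
python3 sc.py
```

```text
t7.95 pos [547.3 166.6 368.6] yaxis 0.307 j [ 0.2  0.5  1.5  0.   1.2 -0.1] F [ 0.8 -0.6 -0.3] g 39.9 gf 0.0
handle 373 c [ 485.2 -144. ] wh [17.4 94.2] ang 68.16026306152344 medz 83.06963637661275
walls 509 c [ 467.5 -137. ] wh [ 65.4 133.4] ang 68.69990539550781 medz 38.412839625312344
inside 106
```

View pics/d_s.png

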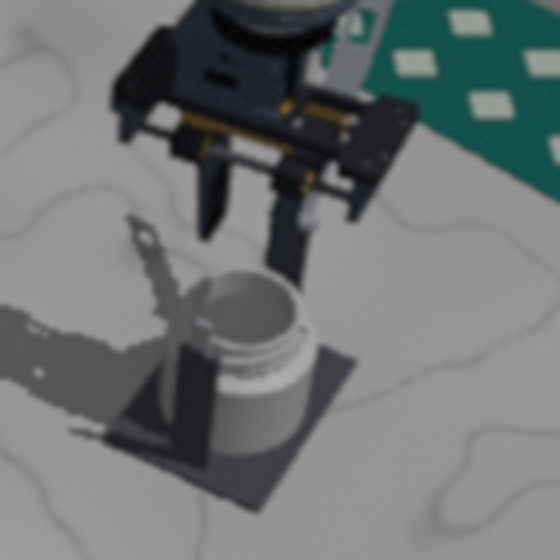

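The crop shows an empty gripper over the canister mouth, with nothing lying around the base, so the stray is in. The scoop has not moved, so I'll grip its handle slightly behind the middle.

Call:
drive_tool:
  increments:
    - [[50, -4, -20, 10, 0.1], [50, -6, -45, 0, 0.11], [50, -7, -50, 0, 0.11], [50, -7, -50, 0, 0.11], [50, -7, -50, 0, 0.11], [50, -7, -50, 0, 0.11], [50, -7, -45, 0, 0.11], [50, -3, -6, 0, 0.11]]

```text
t: 9.05
position: [499.3, -151.7, 379.0]
ee_rot: [0.613, 3.08, -0.001]
force: [-0.6, 1.1, 0.6]
grip_width: 50.2
grasp_force: 0.0
```

Call:
drive_tool:
  increments:
    - [[50, 0, 2, -50, 0.012], [50, 0, 0, -50, 0], [50, 0, 0, -32, 0], [50, 0, 0, 0, 0], [5, 0, 0, 0, 0], [5, 0, 0, 0, 0], [5, 0, 0, 0, 0], [5, 0, 0, 0, 0]]

```text
t: 10.05
position: [499.8, -147.2, 247.3]
ee_rot: [0.596, 3.084, -0.001]
force: [0.1, -0.3, -6.1]
grip_width: 15.6
grasp_force: 30.0
```

Call:
drive_tool:
  increments:
    - [[5, 0, 0, 0, 0], [5, 0, 0, 10, 0], [5, 0, 0, 15, 0], [5, 0, 0, 15, 0], [5, 0, 0, 20, 0], [5, 0, 0, 0, 0], [5, 0, 0, 0, 0], [5, 0, 0, 0, 0]]

```text
t: 11.05
position: [499.5, -147.0, 306.2]
ee_rot: [-0.596, -3.083, -0.0]
force: [0.2, 0.1, -5.6]
grip_width: 15.6
grasp_force: 30.0
```

```bash
cat > e.py <<'E'
from st import *
import sys
st();S=manip.grab_frame("scene");c=proj(S,[eval(sys.argv[2])])[0].astype(int) 
h=70;x0=int(np.clip(c[0]-h,0,560-2*h));y0=int(np.clip(c[1]-h,0,420-2*h))
save(S,sys.argv[1],(x0,y0,x0+2*h,y0+2*h),4)
E
python3 e.py e1.png "(480,-145,80)"
```

```text
t11.05 pos [ 499.5 -147.   306.2] yaxis 1.189 j [-0.4   0.48  1.72  0.    0.95 -1.59] F [ 0.2  0.1 -5.6] g 15.6 gf 30.0
```

View pics/e1.png

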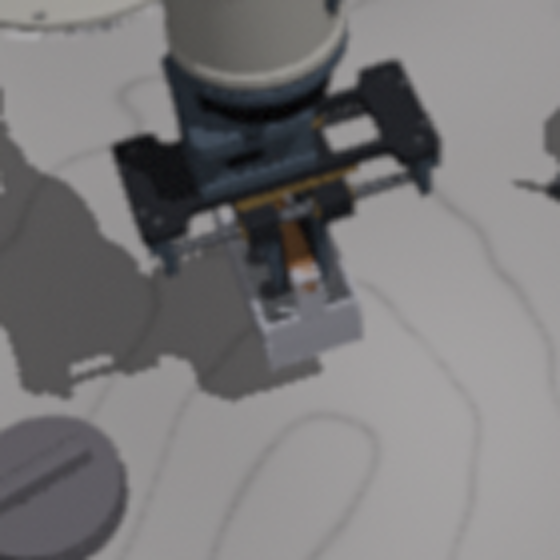

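The crop shows the scoop lifted, with its rear wall facing the camera at (310,330) and nothing spilled. I'll measure its tilt from the slope of the rear wall.

```bash
cat > tilt.py <<'E'
from st import *
np.set_printoptions(precision=1,suppress=True)
def tilt():
    o=st(); R=cv2.Rodrigues(np.array(o["ee_rot"],float))[0]; y=R[:,1]; f=np.array([-y[1],y[0],0])  # front dir = y+90
    g=np.array(o["position"])-[0,0,172]
    out=[]
    for n in("scene","top"):
        F=manip.grab_frame(n); out.append(F)
        Q=dep(F,np.ones((420,560),bool))-g; s=Q@f; w=Q@[y[0],y[1],0]; z=Q[:,2]
        # compare with model: 2D section outlines for tilt guesses -> use rear wall / side-wall points |w|~30
        k=(abs(w)<34)&(s>-110)&(s<160)&(z>-140)&(z<-12); s,z,w=s[k],z[k],w[k]
        best=[]
        gx=-35.
        for th in np.arange(-20,80,1.):
          for dx in(-3,0,3):
            c,d=np.cos(np.radians(th)),np.sin(np.radians(th))
            # to scoop coords: undo front-down tilt
            X=s*c-z*d+gx+dx; Z=s*d+z*c+75
            top=np.where(X<0,45,45-(X/65)*19)
            dist=np.minimum.reduce([np.hypot(np.maximum(abs(X+65)-0,0),np.maximum(Z-45,0)+np.maximum(-Z,0)), # rear wall
               np.hypot(abs(abs(w)-31),np.maximum(Z-top,0)+np.maximum(-Z,0)+np.maximum(abs(X)-65,0)),
               np.hypot(np.maximum(abs(X)-65,0),np.maximum(Z-17,0)+np.maximum(-Z,0))])
            best.append((np.minimum(dist,12).mean(),th,dx))
        best.sort(); print(n,len(s),"tilt fits",[(round(b[0],2),b[1],b[2]) for b in best[:4]])
    return out
if __name__=="__main__": tilt()
E
python3 tilt.py
```

```text
t11.10 pos [ 499.6 -147.1  306.2] yaxis 1.189 j [-0.4  0.5  1.7 -0.   0.9 -1.6] F [-1.4  0.5 -5.3] g 15.8 gf 30.0
scene 1722 tilt fits [(np.float64(8.13), np.float64(-1.0), 0), (np.float64(8.14), np.float64(0.0), 0), (np.float64(8.18), np.float64(2.0), -3), (np.float64(8.18), np.float64(3.0), -3)]
top 1 tilt fits [(np.float64(12.0), np.float64(-20.0), -3), (np.float64(12.0), np.float64(-20.0), 0), (np.float64(12.0), np.float64(-20.0), 3), (np.float64(12.0), np.float64(-19.0), -3)]
```

Call:
drive_tool:
  increments:
    - [[5, 10, 15, 40, 0.03], [5, 20, 35, 40, 0.08], [5, 28, 50, 25, 0.1], [5, 28, 52, 20, 0.1], [5, 28, 54, 0, 0.1], [5, 28, 54, 0, 0.1], [5, 28, 52, 0, 0.1], [5, 29, 52, 0, 0.082]]

```text
t: 12.2
position: [699.3, 218.8, 431.1]
ee_rot: [0.49, -3.102, 0.0]
force: [2.0, -1.5, -5.0]
grip_width: 15.9
grasp_force: 30.0
```

Call:
drive_tool:
  increments:
    - [[5, 0, 0, 0, 0], [5, 0, 0, 0, 0]]

```text
t: 12.45
position: [698.6, 216.9, 430.8]
ee_rot: [0.485, -3.102, 0.001]
force: [-0.1, 0.0, -6.2]
grip_width: 15.8
grasp_force: 30.0
```

```bash
sed -i 's/(z>-140)/(z>-105)/' tilt.py; python3 tilt.py
```

```text
t12.45 pos [698.6 216.9 430.8] yaxis 1.881 j [ 0.2  0.6  1.  -0.   1.5 -1.7] F [-0.1  0.  -6.2] g 15.8 gf 30.0
scene 1258 tilt fits [(np.float64(1.13), np.float64(0.0), 0), (np.float64(1.16), np.float64(1.0), 0), (np.float64(1.18), np.float64(-1.0), 0), (np.float64(1.2), np.float64(1.0), -3)]
top 0 tilt fits [(np.float64(nan), np.float64(-20.0), -3), (np.float64(nan), np.float64(-20.0), 0), (np.float64(nan), np.float64(-20.0), 3), (np.float64(nan), np.float64(-19.0), -3)]tilt.py:23: RuntimeWarning: Mean of empty slice.
  best.append((np.minimum(dist,12).mean(),th,dx))
  ret = ret.dtype.type(ret / rcount)
```

Call:
drive_tool:
  increments:
    - [[5, 0, 0, -40, 0], [5, 0, 0, -50, 0], [5, 0, 0, -40, 0], [5, 0, 0, -4, 0], [5, 0, 0, 0, 0], [5, -5, -1.6, 0, 0], [5, -6, -2, 3, 0], [5, -6, -2, 5, 0]]

```text
t: 13.55
position: [683.5, 211.6, 309.6]
ee_rot: [-0.483, 3.094, 0.001]
force: [12.5, 3.8, 2.8]
grip_width: 15.8
grasp_force: 30.0
```

Call:
drive_tool:
  increments:
    - [[5, -6, -2, 5, 0], [5, -6, -2, 6, 0], [5, -6, -2, 6, 0], [5, -6, -2, 6, 0], [5, -3, -1, 4, 0], [5, 0, 0, 0, 0], [5, 0, 0, 0, 0]]

```text
t: 14.42
position: [655.0, 202.4, 333.4]
ee_rot: [-0.485, 3.102, 0.0]
force: [5.1, 3.0, -1.3]
grip_width: 15.9
grasp_force: 30.0
```

```bash
python3 tilt.py 2>/dev/null
```

```text
t14.43 pos [655.  202.4 333.4] yaxis 1.881 j [ 0.2  0.7  1.3  0.   1.2 -1.7] F [ 5.1  3.  -1.3] g 15.9 gf 30.0
scene 1442 tilt fits [(np.float64(4.47), np.float64(27.0), 3), (np.float64(4.47), np.float64(28.0), 3), (np.float64(4.48), np.float64(26.0), 3), (np.float64(4.5), np.float64(25.0), 3)]
top 52 tilt fits [(np.float64(10.96), np.float64(-9.0), -3), (np.float64(10.99), np.float64(-8.0), -3), (np.float64(11.02), np.float64(-10.0), -3), (np.float64(11.06), np.float64(-7.0), -3)]
```

Call:
drive_tool:
  increments:
    - [[5, 6, 2, 0, 0], [5, 6, 2, 10, 0], [5, 0, 0, 30, 0], [5, 0, 0, 30, 0], [5, 0, 0, 10, 0], [5, -10, -3, 0, 0], [5, -18, -6, 0, 0], [5, -18, -6, 0, 0]]

```text
t: 15.52
position: [619.3, 190.9, 411.0]
ee_rot: [0.485, -3.101, 0.0]
force: [-0.2, 0.2, -5.6]
grip_width: 15.8
grasp_force: 30.0
```

Call:
drive_tool:
  increments:
    - [[5, -18, -6, 0, 0], [5, -12, -4, 0, 0], [5, 0, 0, 0, 0], [5, 0, 0, 0, 0]]

```text
t: 16.02
position: [591.1, 181.3, 412.6]
ee_rot: [-0.485, 3.104, 0.0]
force: [0.3, 0.4, -4.2]
grip_width: 15.7
grasp_force: 30.0
```

```bash
python3 tilt.py 2>/dev/null; python3 e.py f1.png "(570,175,170)"
```

```text
t16.02 pos [591.1 181.3 412.6] yaxis 1.881 j [ 0.2  0.5  1.4  0.   1.3 -1.7] F [ 0.3  0.4 -4.2] g 15.7 gf 30.0
scene 1120 tilt fits [(np.float64(1.6), np.float64(28.0), 3), (np.float64(1.65), np.float64(29.0), 3), (np.float64(1.66), np.float64(27.0), 3), (np.float64(1.79), np.float64(26.0), 3)]
top 41 tilt fits [(np.float64(1.03), np.float64(22.0), -3), (np.float64(1.03), np.float64(22.0), 0), (np.float64(1.03), np.float64(22.0), 3), (np.float64(1.03), np.float64(23.0), -3)]
t16.12 pos [591.2 181.4 412.6] yaxis 1.881 j [ 0.2   0.48  1.35  0.    1.31 -1.68] F [-0.6  0.1 -5.1] g 15.8 gf 30.0
```

View pics/f1.png

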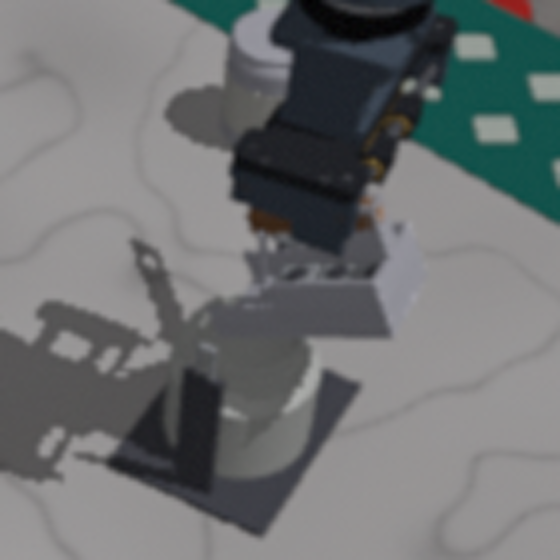

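The crop shows the scoop tilted over the mouth, with the lip at about (215,320) over the rim and the nuts still inside at (300,270). I'll lower the lip into the mouth and tilt it further against the far wall.

Call:
drive_tool:
  increments:
    - [[5, 0, 0, -20, 0], [5, 0, 0, -20, 0], [5, 0, 0, -2, 0], [5, 0, 0, 0, 0], [5, -8, -2.6, 0, 0], [5, -8, -2.6, 2, 0], [5, -8, -2.6, 3, 0], [5, 0, 0, 0, 0]]

```text
t: 17.18
position: [566.2, 173.2, 375.7]
ee_rot: [0.485, -3.103, 0.0]
force: [0.9, -0.7, -6.1]
grip_width: 16.2
grasp_force: 30.0
```

```bash
python3 tilt.py 2>/dev/null
```

```text
t17.18 pos [566.2 173.2 375.7] yaxis 1.881 j [ 0.2  0.5  1.5 -0.   1.2 -1.7] F [ 0.9 -0.7 -6.1] g 16.2 gf 30.0
scene 1092 tilt fits [(np.float64(2.91), np.float64(26.0), 3), (np.float64(2.92), np.float64(27.0), 3), (np.float64(2.95), np.float64(25.0), 3), (np.float64(3.01), np.float64(28.0), 3)]
top 24 tilt fits [(np.float64(1.52), np.float64(-20.0), -3), (np.float64(1.52), np.float64(-20.0), 0), (np.float64(1.52), np.float64(-20.0), 3), (np.float64(1.56), np.float64(15.0), -3)]
```

Call:
drive_tool:
  increments:
    - [[5, -4, -1.3, 0, 0], [5, -4, -1.3, 0, 0], [5, -4, -1.3, 0, 0], [5, 0, 0, 0, 0]]

```text
t: 17.77
position: [554.4, 169.5, 375.8]
ee_rot: [0.485, -3.104, -0.0]
force: [-0.3, -0.3, -5.8]
grip_width: 15.8
grasp_force: 30.0
```

```bash
python3 tilt.py 2>/dev/null; python3 e.py f2.png "(560,172,140)"
```

```text
t17.77 pos [554.4 169.5 375.8] yaxis 1.881 j [ 0.2  0.5  1.5  0.   1.2 -1.7] F [-0.3 -0.3 -5.8] g 15.8 gf 30.0
scene 1088 tilt fits [(np.float64(3.05), np.float64(26.0), 3), (np.float64(3.05), np.float64(27.0), 3), (np.float64(3.1), np.float64(25.0), 3), (np.float64(3.1), np.float64(28.0), 3)]
top 32 tilt fits [(np.float64(2.12), np.float64(-20.0), -3), (np.float64(2.12), np.float64(-20.0), 0), (np.float64(2.12), np.float64(-20.0), 3), (np.float64(2.17), np.float64(-19.0), -3)]
t17.88 pos [554.7 169.6 375.9] yaxis 1.881 j [ 0.19  0.46  1.5  -0.    1.19 -1.69] F [ 0.4  0.1 -5.7] g 15.6 gf 30.0
```

View pics/f2.png

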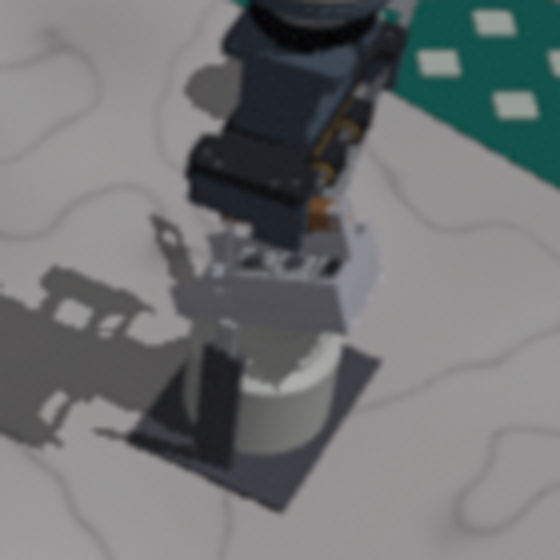

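The crop shows the scoop sitting over the rim with its lip past the far side, apparently shallower than the fit says. I'll refine the fit by masking out the canister.

```bash
cat > tilt.py <<'E'
from st import *
np.set_printoptions(precision=1,suppress=True)
C=np.array([546.6,168.4])
def tilt():
    o=st(); R=cv2.Rodrigues(np.array(o["ee_rot"],float))[0]; y=R[:,1]; f=np.array([-y[1],y[0],0]); g=np.array(o["position"])-[0,0,172]
    F=manip.grab_frame("scene"); W=dep(F,np.ones((420,560),bool))
    Q=W-g; s=Q@f; w=Q@[y[0],y[1],0]; z=Q[:,2]
    r=np.hypot(*(W[:,:2]-C).T)
    k=(abs(w)<37)&(s>-110)&(s<160)&(z>-130)&(z<-24)&(W[:,2]>60)&~((r<50)&(W[:,2]<109))&~((W[:,2]<160)&(r>52)&(r<90)&(W[:,1]<125))
    s,z,w=s[k],z[k],w[k]; best=[]
    for th in np.arange(-10,75,1.):
      for gx in np.arange(-45,-18,3.):
       for gz in(70,75,80):
        c,d=np.cos(np.radians(th)),np.sin(np.radians(th))
        X=s*c-z*d+gx; Z=s*d+z*c+gz
        top=np.where(X<0,45,45-(X/65)*19); ov=np.maximum(abs(X)-65,0)
        D=np.minimum.reduce([np.hypot(abs(X+65),np.maximum(Z-45,0)+np.maximum(-Z,0)),
           np.hypot(abs(abs(w)-31),np.hypot(np.maximum(Z-top,0)+np.maximum(-Z,0),ov)),
           np.hypot(ov,np.maximum(Z-17,0)+np.maximum(-Z,0))])
        best.append((np.minimum(D,12).mean(),th,gx,gz))
    best.sort(); 
    for b in best[:4]: print(len(s),"res %.2f tilt %.0f gx %.0f gz %.0f"%b)
    _,th,gx,gz=best[0]; th=np.radians(th); u=np.array([-f[0],-f[1]]); L=65-gx
    gu=(g[:2]-C)@u; print("grip u %.1f v %.1f lip u %.1f z %.1f"%(gu,(g[:2]-C)@[-u[1],u[0]],gu-(L*np.cos(th)-gz*np.sin(th)),g[2]-(L*np.sin(th)+gz*np.cos(th))))
if __name__=="__main__": tilt()
E
python3 tilt.py
```

```text
t17.93 pos [554.8 169.5 375.8] yaxis 1.881 j [ 0.2  0.5  1.5 -0.   1.2 -1.7] F [-0.7 -0.  -5.1] g 16.2 gf 30.0
895 res 1.15 tilt 21 gx -24 gz 70
895 res 1.17 tilt 20 gx -24 gz 70
895 res 1.20 tilt 22 gx -24 gz 70
895 res 1.20 tilt 19 gx -21 gz 70
grip u 8.2 v -1.4 lip u -49.8 z 106.6
```

Call:
drive_tool:
  increments:
    - [[5, 0, 0, 15, 0], [5, 0, 0, 30, 0], [5, 10, 3, 10, 0], [5, 25, 8, 0, 0], [5, 30, 9.6, 0, 0], [5, 30, 9.6, 0, 0], [5, 20, 6.4, 0, 0], [5, 0, 0, 0, 0]]

```text
t: 18.98
position: [670.6, 206.4, 431.2]
ee_rot: [-0.485, 3.103, 0.0]
force: [-1.5, -0.5, -4.9]
grip_width: 15.9
grasp_force: 30.0
```

```bash
python3 tilt.py
```

```text
t18.98 pos [670.6 206.4 431.2] yaxis 1.881 j [ 0.2  0.6  1.1  0.   1.5 -1.7] F [-1.5 -0.5 -4.9] g 15.9 gf 30.0
1091 res 0.66 tilt 21 gx -24 gz 70
1091 res 0.69 tilt 20 gx -24 gz 70
1091 res 0.69 tilt 19 gx -21 gz 70
1091 res 0.70 tilt 22 gx -24 gz 70
grip u 129.7 v -1.7 lip u 71.7 z 162.0
```

Call:
drive_tool:
  increments:
    - [[5, 0, 0, -35, 0], [5, 0, 0, -40, 0], [5, 0, 0, -25, 0], [5, 0, 0, 0, 0], [5, -8, -2.6, 0, 0], [5, -6, -2, 0, 0], [5, -5, -1.6, 2, 0], [5, -5, -1.6, 2, 0]]

```text
t: 20.02
position: [646.5, 198.5, 337.4]
ee_rot: [-0.484, 3.097, 0.001]
force: [8.5, 2.4, -0.1]
grip_width: 15.8
grasp_force: 30.0
```

Call:
drive_tool:
  increments:
    - [[5, -5, -1.6, 2.5, 0], [5, -5, -1.6, 2.5, 0], [5, -5, -1.6, 2, 0], [5, 0, 0, 0, 0], [5, 6, 2, 2, 0], [5, 8, 2.6, 20, 0], [5, 0, 0, 30, 0], [5, 0, 0, 5, 0]]

```text
t: 21.02
position: [645.0, 198.3, 401.0]
ee_rot: [-0.485, 3.1, 0.0]
force: [-0.3, -0.2, -6.5]
grip_width: 15.9
grasp_force: 30.0
```

```bash
python3 tilt.py
```

```text
t21.02 pos [645.  198.3 401. ] yaxis 1.881 j [ 0.2  0.6  1.2 -0.   1.4 -1.7] F [-0.3 -0.2 -6.5] g 15.9 gf 30.0
870 res 1.06 tilt 35 gx -21 gz 70
870 res 1.07 tilt 36 gx -21 gz 70
870 res 1.08 tilt 34 gx -21 gz 75
870 res 1.10 tilt 34 gx -21 gz 70
grip u 102.8 v -1.6 lip u 72.5 z 122.4
```

Call:
drive_tool:
  increments:
    - [[5, -10, -2, 0, 0], [5, -18, -5, 0, 0], [5, -18, -5.5, 0, 0], [5, -16, -5.4, 0, 0], [5, -5, -2, 0, 0], [5, 0, 0, -15, 0], [5, 0, 0, -15, 0], [5, 0, 0, -5, 0]]

```text
t: 22.08
position: [579.0, 180.3, 365.2]
ee_rot: [-0.484, 3.098, 0.007]
force: [-3.3, 20.2, 43.7]
grip_width: 16.3
grasp_force: 30.0
```

```bash
python3 tilt.py
```

```text
t22.07 pos [579.  180.3 365.2] yaxis 1.881 j [ 0.2  0.5  1.4  0.   1.2 -1.7] F [-3.3 20.2 43.7] g 16.3 gf 30.0
797 res 2.14 tilt 32 gx -21 gz 70
797 res 2.14 tilt 31 gx -21 gz 70
797 res 2.19 tilt 30 gx -21 gz 70
797 res 2.20 tilt 33 gx -21 gz 70
grip u 34.5 v 1.4 lip u -1.3 z 88.3
```

Call:
drive_tool:
  increments:
    - [[5, 0, 0, 5, 0], [5, 0, 1, 2, 0], [5, -4, -1, 0, 0], [5, -4, -1.3, 0, 0], [5, 0, 0, 0, 0]]

```text
t: 22.75
position: [570.4, 177.4, 371.1]
ee_rot: [-0.485, 3.101, 0.002]
force: [4.5, 7.8, 1.0]
grip_width: 16.2
grasp_force: 30.0
```

```bash
python3 tilt.py
```

```text
t22.75 pos [570.4 177.4 371.1] yaxis 1.881 j [ 0.2  0.5  1.5  0.   1.2 -1.7] F [4.5 7.8 1. ] g 16.2 gf 30.0
805 res 1.95 tilt 34 gx -21 gz 70
805 res 1.98 tilt 35 gx -21 gz 70
805 res 1.99 tilt 33 gx -21 gz 70
805 res 2.07 tilt 32 gx -21 gz 70
grip u 25.4 v 1.3 lip u -6.8 z 93.0
```

Call:
drive_tool:
  increments:
    - [[5, -4, -0.6, 0, 0], [5, -4, -0.6, 0, 0], [5, -4, -1, 0, 0], [5, 0, 0, 0, 0]]

```text
t: 23.3
position: [558.5, 175.3, 371.4]
ee_rot: [-0.485, 3.1, 0.002]
force: [5.2, 7.8, 3.0]
grip_width: 15.7
grasp_force: 30.0
```

```bash
python3 tilt.py
```

```text
t23.30 pos [558.5 175.3 371.4] yaxis 1.881 j [ 0.2  0.5  1.5  0.   1.2 -1.7] F [5.2 7.8 3. ] g 15.7 gf 30.0
707 res 2.19 tilt 38 gx -21 gz 70
707 res 2.20 tilt 39 gx -21 gz 70
707 res 2.22 tilt 37 gx -21 gz 70
707 res 2.26 tilt 40 gx -21 gz 70
grip u 13.5 v 2.9 lip u -11.2 z 91.3
```

Call:
drive_tool:
  increments:
    - [[5, -4, -1.3, -2, 0], [5, -4, -1.3, -2, 0], [5, -4, -1.3, -2, 0], [5, -4, -1.3, -2, 0], [5, 0, 0, 0, 0]]

```text
t: 23.98
position: [544.6, 171.0, 367.0]
ee_rot: [-0.482, 3.09, 0.005]
force: [7.4, 15.8, 39.8]
grip_width: 16.0
grasp_force: 30.0
```

```bash
python3 tilt.py
```

```text
t23.98 pos [544.6 171.  367. ] yaxis 1.881 j [ 0.2  0.5  1.5  0.   1.1 -1.7] F [ 7.4 15.8 39.8] g 16.0 gf 30.0
556 res 2.68 tilt 38 gx -21 gz 70
556 res 2.69 tilt 39 gx -21 gz 70
556 res 2.69 tilt 37 gx -21 gz 70
556 res 2.71 tilt 39 gx -24 gz 70
grip u -1.1 v 3.1 lip u -25.8 z 86.9
```

Call:
drive_tool:
  increments:
    - [[5, 0, 0, 6, 0], [5, 4, 1.3, 4, 0], [5, 4, 1.3, 0, 0], [5, 0, 0, 0, 0]]

```text
t: 24.52
position: [549.9, 172.0, 372.2]
ee_rot: [0.485, -3.103, 0.001]
force: [-0.4, 0.3, -3.7]
grip_width: 16.0
grasp_force: 30.0
```

```bash
python3 tilt.py; python3 e.py f3.png "(560,172,140)"
python3 - <<'E'
from h import *
T=manip.grab_frame("top"); c=proj(T,[(546,168,120)])[0].astype(int)
a=cv2.imread("pics/f3.png"); b=T["color"][c[1]-50:c[1]+50,c[0]-50:c[0]+50,::-1]
cv2.imwrite("pics/f4.png",np.hstack([cv2.resize(a,(400,400)),cv2.resize(b,(400,400),interpolation=2)]))
E
```

```text
t24.52 pos [549.9 172.  372.2] yaxis 1.881 j [ 0.2  0.5  1.5 -0.   1.2 -1.7] F [-0.4  0.3 -3.7] g 16.0 gf 30.0
558 res 2.30 tilt 40 gx -21 gz 70
558 res 2.31 tilt 41 gx -21 gz 70
558 res 2.31 tilt 39 gx -21 gz 70
558 res 2.31 tilt 41 gx -24 gz 70
grip u 4.2 v 2.4 lip u -16.7 z 91.3
t24.57 pos [549.7 172.  372.3] yaxis 1.881 j [ 0.2   0.46  1.51 -0.    1.17 -1.68] F [-0.1  1.4 -3.2] g 16.0 gf 30.0
```

View pics/f4.png

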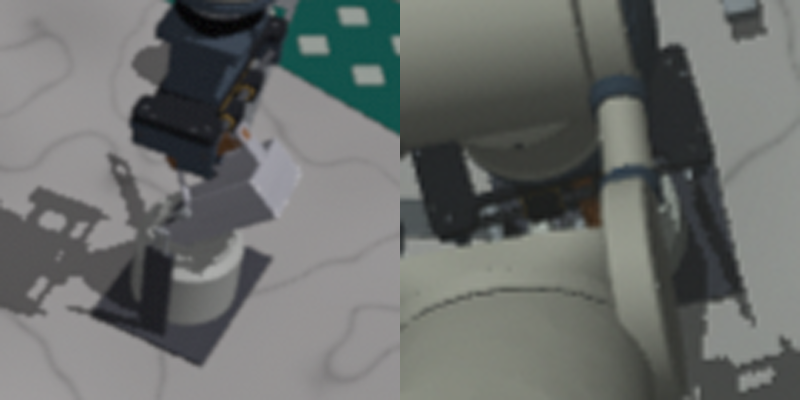

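The left crop shows the scoop steeply tilted with its lip in the mouth and nothing spilled outside. The load is down to about 3.5 N, so some nuts have slid in. I'll pull back to open the gap, then tilt further.

Call:
drive_tool:
  increments:
    - [[5, 6, 2, 0, 0], [5, 5, 1.6, 0, 0], [5, 0, 0, 0, 0], [5, 0, 0, 0, 0], [5, -5, -2, 0, 0], [5, -5, -2, 0, 0], [5, -5, -2, 0, 0], [5, -5, -2, 0, 0]]

```text
t: 25.68
position: [541.2, 168.0, 373.7]
ee_rot: [-0.485, 3.1, 0.002]
force: [4.3, 7.8, 3.0]
grip_width: 15.8
grasp_force: 30.0
```

Call:
drive_tool:
  increments:
    - [[5, -4, -1.3, 0, 0], [5, -4, -1.3, 0, 0], [5, 0, 0, 0, 0]]

```text
t: 26.05
position: [533.1, 165.4, 373.8]
ee_rot: [-0.485, 3.1, 0.001]
force: [2.8, 5.7, 2.7]
grip_width: 16.0
grasp_force: 30.0
```

```bash
python3 tilt.py
```

```text
t26.05 pos [533.1 165.4 373.8] yaxis 1.881 j [ 0.2  0.4  1.6  0.   1.1 -1.7] F [2.8 5.7 2.7] g 16.0 gf 30.0
445 res 2.94 tilt 49 gx -36 gz 75
445 res 2.94 tilt 49 gx -33 gz 75
445 res 2.94 tilt 49 gx -30 gz 75
445 res 2.94 tilt 49 gx -27 gz 75
grip u -13.8 v 1.3 lip u -23.4 z 76.4
```

Call:
drive_tool:
  increments:
    - [[5, 6, 2, 0, 0], [5, 6, 2, 0, 0], [5, 3, 1, 0, 0], [5, 0, 0, 0, 0], [5, 0, 0, 0, 0]]

```text
t: 26.72
position: [547.3, 170.3, 372.4]
ee_rot: [0.485, -3.102, -0.001]
force: [-5.2, 3.2, 0.6]
grip_width: 16.2
grasp_force: 30.0
```

```bash
python3 tilt.py
python3 - <<'E'
from h import *
fs=[]
for i in range(6): manip.grab_frame("scene"); fs.append(manip.get_obs()["force"])
print(np.mean(fs,0))
E
```

```text
t26.73 pos [547.3 170.3 372.4] yaxis 1.881 j [ 0.2  0.5  1.5  0.   1.2 -1.7] F [-5.2  3.2  0.6] g 16.2 gf 30.0
471 res 2.66 tilt 41 gx -24 gz 75
471 res 2.66 tilt 41 gx -21 gz 75
471 res 2.67 tilt 40 gx -21 gz 75
471 res 2.67 tilt 42 gx -24 gz 75
grip u 1.3 v 1.6 lip u -16.7 z 85.4
[-4.52196308  3.03830138  0.36055027]
```

Call:
drive_tool:
  increments:
    - [[5, 0, 0, 5, 0], [5, 0, 0, 5, 0], [5, 0, 0, 5, 0], [5, 0, 0, 5, 0], [5, 0, 0, 10, 0], [5, 0, 0, 10, 0], [5, 0, 0, 0, 0]]

```text
t: 27.95
position: [547.9, 170.2, 413.9]
ee_rot: [-0.485, 3.102, 0.0]
force: [0.0, 0.3, -2.9]
grip_width: 15.8
grasp_force: 30.0
```

```bash
python3 tilt.py
python3 - <<'E'
from h import *
fs=[]
for i in range(4): S=manip.grab_frame("scene"); fs.append(manip.get_obs()["force"])
print(np.mean(fs,0))
c=proj(S,[(560,172,160)])[0].astype(int); save(S,"f5.png",(c[0]-60,c[1]-60,c[0]+60,c[1]+60),5)
E
```

```text
t27.95 pos [547.9 170.2 413.9] yaxis 1.881 j [ 0.2  0.4  1.5 -0.   1.3 -1.7] F [ 0.   0.3 -2.9] g 15.8 gf 30.0
452 res 1.31 tilt 47 gx -30 gz 75
452 res 1.31 tilt 47 gx -27 gz 75
452 res 1.31 tilt 47 gx -24 gz 75
452 res 1.31 tilt 46 gx -27 gz 75
grip u 1.8 v 1.3 lip u -8.1 z 121.2
[-0.07418551 -0.19643502 -2.35902552]
```

View pics/f5.png

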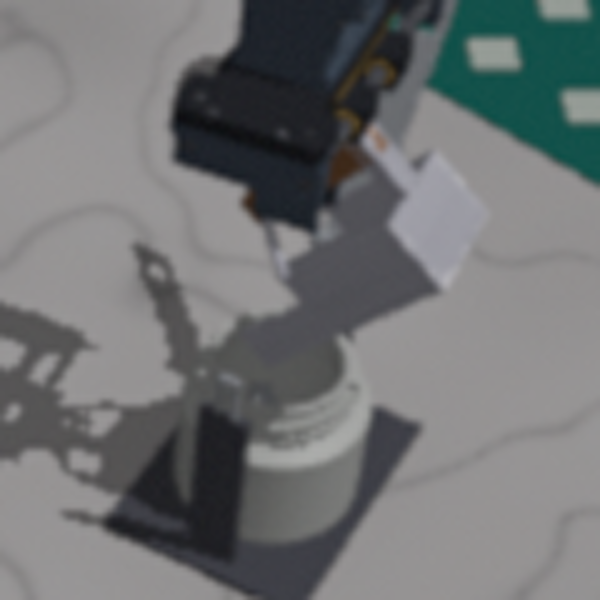

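The crop shows the mouth with the scoop lifted clear, the bench around it free of nuts, and the scoop floor empty. The load of 2.4 N matches the bare scoop. I'll set it down on the open bench and drag it level.

Call:
drive_tool:
  increments:
    - [[5, 0, 0, 30, 0], [5, 0, -20, 25, 0], [5, 0, -45, 0, 0], [5, 0, -50, 0, 0], [5, 0, -55, 0, 0], [5, 0, -55, 0, 0], [5, 0, -50, 0, 0], [5, 0, -15, 0, 0]]

```text
t: 29.2
position: [547.5, -122.4, 467.4]
ee_rot: [0.481, -3.104, 0.0]
force: [0.4, 1.1, -2.7]
grip_width: 16.0
grasp_force: 30.0
```

Call:
drive_tool:
  increments:
    - [[5, 0, 0, -40, 0], [5, 0, 0, -50, 0], [5, 0, 0, -50, 0], [5, 0, 0, -20, 0], [5, 0, 0, -8, 0], [5, 4, 1.3, -5, 0], [5, 5, 1.6, -4, 0], [5, 5, 1.6, -3, 0]]

```text
t: 30.2
position: [562.4, -115.2, 288.2]
ee_rot: [-0.485, 3.103, -0.001]
force: [-0.3, -0.2, -2.3]
grip_width: 16.1
grasp_force: 30.0
```

```bash
sed -i 's/&(W\[:,2\]>60)/\&(W[:,2]>8)/' tilt.py; python3 tilt.py
```

```text
t30.20 pos [ 562.4 -115.2  288.2] yaxis 1.881 j [-0.3  0.6  1.6  0.   1.  -2.2] F [-0.3 -0.2 -2.3] g 16.1 gf 30.0
330 res 0.58 tilt 47 gx -30 gz 75
330 res 0.58 tilt 47 gx -27 gz 75
330 res 0.58 tilt 47 gx -24 gz 75
330 res 0.58 tilt 46 gx -27 gz 75
grip u -71.6 v -274.9 lip u -81.5 z -4.4
```

Call:
drive_tool:
  increments:
    - [[5, 5, 1.6, -3, 0], [5, 6, 2, -3, 0], [5, 7, 2.2, -3, 0], [5, 7, 2.2, -3, 0], [5, 7, 2.2, -3, 0], [5, 0, 0, 0, 0]]

```text
t: 31.0
position: [595.3, -104.8, 274.5]
ee_rot: [-0.485, 3.1, -0.001]
force: [0.2, 6.2, 22.7]
grip_width: 15.5
grasp_force: 31.3
```

```bash
python3 tilt.py
```

```text
t31.00 pos [ 595.3 -104.8  274.5] yaxis 1.881 j [-0.3  0.6  1.5  0.   1.  -2.1] F [ 0.2  6.2 22.7] g 15.5 gf 31.3
382 res 0.35 tilt 42 gx -21 gz 70
382 res 0.35 tilt 42 gx -24 gz 70
382 res 0.36 tilt 41 gx -21 gz 70
382 res 0.36 tilt 42 gx -27 gz 70
grip u -37.0 v -275.0 lip u -54.1 z -7.0
```

Call:
drive_tool:
  increments:
    - [[5, 7, 2.2, -2, 0], [5, 7, 2.2, -2, 0], [5, 6, 2, -3, 0], [5, 6, 2, -3, 0], [5, 5, 1.6, -4, 0], [5, 4, 1.3, -4, 0], [5, 0, 0, 0, 0]]

```text
t: 31.92
position: [632.0, -93.1, 257.8]
ee_rot: [-0.484, 3.094, -0.003]
force: [11.1, 10.8, 25.8]
grip_width: 15.7
grasp_force: 30.4
```

```bash
python3 tilt.py
```

```text
t31.93 pos [632.  -93.1 257.8] yaxis 1.881 j [-0.2  0.7  1.5  0.   1.  -2.1] F [11.1 10.8 25.8] g 15.7 gf 30.4
565 res 1.07 tilt 31 gx -21 gz 70
565 res 1.09 tilt 30 gx -21 gz 70
565 res 1.10 tilt 32 gx -21 gz 70
565 res 1.15 tilt 29 gx -21 gz 70
grip u 1.5 v -275.1 lip u -36.1 z -18.5
```

Call:
drive_tool:
  increments:
    - [[5, 2, 0.6, -4, 0], [5, 2, 0.6, -4, 0], [5, 2, 0.6, -4, 0], [5, 0, 0, 0, 0]]

```text
t: 32.48
position: [639.5, -90.9, 247.2]
ee_rot: [-0.483, 3.089, -0.004]
force: [19.6, 18.1, 34.0]
grip_width: 15.8
grasp_force: 36.8
```

```bash
python3 tilt.py
```

```text
t32.48 pos [639.5 -90.9 247.2] yaxis 1.881 j [-0.2  0.7  1.4  0.   1.  -2.1] F [19.6 18.1 34. ] g 15.8 gf 36.8
539 res 1.41 tilt 28 gx -21 gz 70
539 res 1.41 tilt 27 gx -21 gz 70
539 res 1.44 tilt 29 gx -21 gz 70
539 res 1.45 tilt 26 gx -21 gz 70
grip u 9.4 v -275.3 lip u -33.7 z -27.0
```

Call:
drive_tool:
  increments:
    - [[5, 0, 0, 4, 0], [30, 0, 0, 0, 0], [60, 0, 0, 0, 0], [60, 0, 0, 0, 0], [60, 0, 0, 20, 0], [60, 0, 0, 40, 0], [60, -20, 0, 60, 0], [60, -40, -40, 20, 0]]

```text
t: 33.52
position: [575.4, -131.2, 389.0]
ee_rot: [-0.489, 3.099, -0.003]
force: [-0.4, -1.3, 0.5]
grip_width: 60.0
grasp_force: 0.0
```

```bash
cat > g.py <<'E'
from sc import *
rect(box((500,720),(-200,0),(60,95)),"handle"); q=box((500,720),(-200,0),(-5,56)); rect(q[q[:,2]>20],"walls"); 
h=box((500,720),(-200,0),(60,95)); print("handle top z pct",np.percentile(h[:,2],[5,50,95]))
rect(box((400,560),(-420,-260),(38,60)),"bar"); q=box((400,560),(-420,-260),(22,32)); rect(q,"lidtop")
q=P[(P[:,2]>9)&(P[:,2]<22)]
H,xe,ye=np.histogram2d(q[:,0],q[:,1],bins=[62,120],range=[[200,820],[-600,600]])
n,lab,s,ce=cv2.connectedComponentsWithStats((H>=2).astype(np.uint8))
for i in range(1,n):
    if s[i,4]>2: print("lump",s[i,4],"x",200+10*ce[i][1],"y",-600+10*ce[i][0])
a=S["color"][130:340,130:410,::-1]; c=proj(T,[(546,168,105)])[0].astype(int); b=T["color"][c[1]-40:c[1]+40,c[0]-40:c[0]+40,::-1]
cv2.imwrite("pics/g.png",np.hstack([cv2.resize(a,(533,400),interpolation=2),cv2.resize(b,(260,260),interpolation=2,).copy() if 0 else cv2.copyMakeBorder(cv2.resize(b,(260,260),interpolation=2),0,140,0,0,0)]))
E
python3 g.py
```

```text
t33.52 pos [ 575.4 -131.2  389. ] yaxis 1.884 j [-0.3  0.5  1.5  0.   1.2 -2.2] F [-0.4 -1.3  0.5] g 60.0 gf 0.0
handle 328 c [650.7 -92.2] wh [92.  29.1] ang 18.74675178527832 medz 82.38361848146951
walls 392 c [629.5 -92.7] wh [132.2  68.2] ang 17.620407104492188 medz 35.711756874871256
handle top z pct [66.9 82.4 86.3]
bar 290 c [ 458.8 -335.4] wh [70.5 16.9] ang 81.29708862304688 medz 44.44921277812443
lidtop 1552 c [ 459.  -335.4] wh [100.5 101.6] ang 80.2143325805664 medz 25.635893535721557
lump 15 x 301.3333333333333 y -464.0
lump 15 x 345.33333333333337 y 428.6666666666665
lump 67 x 457.1641791044776 y -339.25373134328356
lump 80 x 552.75 y 156.125
lump 4 x 562.5 y -87.5
lump 40 x 626.75 y -587.75
lump 5 x 584.0 y 236.0
lump 18 x 643.3333333333334 y -124.44444444444446
lump 4 x 677.5 y -57.5
lump 24 x 737.9166666666666 y 563.3333333333333
lump 99 x 772.929292929293 y -4.94949494949492
lump 3 x 770.0 y -570.0
```

View pics/g.png

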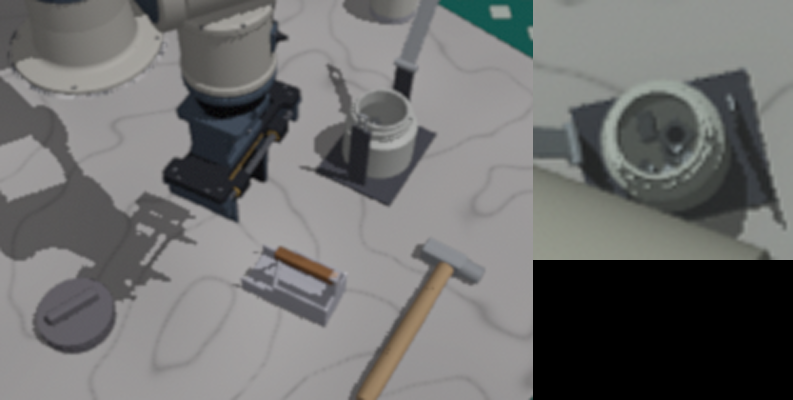

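The left panel shows the scoop flat and empty at (295,285), the lid at (75,315), and the hammer untouched. The right panel shows nuts on the canister floor and none outside, so step 1 should be met. Next is the lid.

Call:
drive_tool:
  increments:
    - [[60, -12, -20, 0, -0.18], [60, -12, -20, 0, -0.18], [60, -12, -20, 0, -0.18], [60, -12, -20, 0, -0.18], [60, -12, -20, 0, -0.18], [60, -12, -20, 0, -0.18], [60, -12, -20, 0, -0.18], [60, -12, -20, 0, -0.18]]

```text
t: 34.62
position: [478.5, -292.6, 385.5]
ee_rot: [-1.689, -2.647, -0.0]
force: [-0.6, -0.4, -0.8]
grip_width: 59.9
grasp_force: 0.0
```

Call:
drive_tool:
  increments:
    - [[50, -10, -20, -20, -0.18], [50, -10, -20, -30, -0.18], [50, 0, -4, -30, -0.18], [50, 0, 0, -10, -0.04], [50, 0, 0, 0, 0]]

```text
t: 35.25
position: [458.7, -335.9, 294.9]
ee_rot: [-2.368, -2.06, 0.001]
force: [0.7, -0.0, 0.9]
grip_width: 50.2
grasp_force: 0.0
```

```bash
python3 st.py
python3 - <<'E'
from h import *
np.set_printoptions(precision=1,suppress=True)
S=manip.grab_frame("scene");T=manip.grab_frame("top")
for f in(S,T):
    l=manip.place_of(f,"lid_lug"); print([(onz(f,d["at"],12)[:2],round(d["score"],2)) for d in l])
    l=manip.place_of(f,"thread_start"); print("thr",[(onz(f,d["at"],102)[:2],round(d["score"],2)) for d in l])
E
```

```text
t35.25 pos [ 458.7 -335.9  294.9] yaxis -0.139 j [-0.74  0.55  1.61 -0.    0.99 -0.6 ] F [ 0.7 -0.   0.9] g 50.2 gf 0.0
[ 286.23586598 -467.11041075    0.        ]
[(array([ 456.2, -376.5]), 0.97)]
thr [(array([595.5, 197.3]), 0.65)]
[(array([555.9, 158.8]), 0.18)]
thr [(array([587.5, 192.3]), 0.7)]
```

Call:
drive_tool:
  increments:
    - [[50, 0, 0.5, -40, 0], [50, 0, 0, -30, 0], [50, 0, 0, -6, 0], [50, 0, 0, 0, 0], [5, 0, 0, 0, 0], [5, 0, 0, 0, 0], [5, 0, 0, 0, 0], [5, 0, 0, 0, 0]]

```text
t: 36.65
position: [459.0, -335.6, 220.3]
ee_rot: [2.37, 2.062, 0.0]
force: [-1.4, 0.8, 0.2]
grip_width: 13.7
grasp_force: 30.0
```

Call:
drive_tool:
  increments:
    - [[5, 0, 0, 0, 0], [5, 0, 0, 30, 0], [5, 0, 0, 50, 0], [5, 0, 0, 50, 0], [5, 0, 0, 50, 0], [5, 0, 0, 0, 0]]

```text
t: 37.4
position: [459.5, -336.0, 403.7]
ee_rot: [2.365, 2.058, 0.001]
force: [-0.1, -0.4, -1.7]
grip_width: 13.9
grasp_force: 30.0
```

```bash
cat > lid.py <<'E'
from st import *
np.set_printoptions(precision=1,suppress=True)
o=st(); p=np.array(o["position"]); z0=p[2]-218.5
R=cv2.Rodrigues(np.array(o["ee_rot"],float))[0]; b=np.arctan2(R[1,1],R[0,1])+np.pi/2
for n in("scene","top"):
    W=dep(manip.grab_frame(n),np.ones((420,560),bool)); r=np.hypot(*(W[:,:2]-p[:2]).T); z=W[:,2]-z0
    k=(r<62)&(z>20)&(z<32); q=W[k]
    if len(q)<30: print(n,len(q)); continue
    A=np.c_[q[:,:2]-p[:2],np.ones(len(q))]; s=np.linalg.lstsq(A,q[:,2]-z0,rcond=None)[0]
    print(n,len(q),"plate slope x,y,h",s[0],s[1],round(s[2],1),"tilt deg",np.degrees(np.hypot(s[0],s[1])),"xy range",q.min(0)[:2]-p[:2],q.max(0)[:2]-p[:2])
E
python3 lid.py
```

```text
t37.40 pos [ 459.5 -336.   403.7] yaxis -0.139 j [-0.7  0.4  1.5  0.   1.2 -0.6] F [-0.1 -0.4 -1.7] g 13.9 gf 30.0
scene 601 plate slope x,y,h -0.0019352360500321363 -4.257044857070014e-05 24.0 tilt deg 0.11090768197129047 xy range [-41.1 -51. ] [53.2 43.8]
top 2
```

```bash
cat > rim.py <<'E'
from h import *
np.set_printoptions(precision=1,suppress=True)
M=np.zeros((420,560),bool)
fs=[manip.grab_frame(n) for n in("scene","top")]
for f in fs:
    W=dep(f,~M); q=W[(abs(W[:,0]-547)<60)&(abs(W[:,1]-168)<60)&(W[:,2]>100)&(W[:,2]<110)]
    best=[]
    for x in np.arange(536,558,.5):
        for y in np.arange(158,180,.5):
            r=np.hypot(q[:,0]-x,q[:,1]-y); best.append((((r>36)&(r<41.5)).sum()-((r<35)).sum(),x,y))
    best.sort(reverse=True); b=np.array([t for t in best if t[0]>=best[0][0]-2]); print(len(q),best[0],b.mean(0),"z",np.median(q[:,2]))
    # projected check: mouth darkness ellipse
    d=manip.masks_of(f,"canister"); print([round(t["score"],2) for t in d])
    p=manip.place_of(f,"canister_rim"); print([(onz(f,t["at"],105)[:2],round(t["score"],2)) for t in p])
# edge fit: project rim circles into top image, score gradient
T=fs[1]; g=cv2.cvtColor(T["color"],cv2.COLOR_RGB2GRAY).astype(np.float32); gm=np.hypot(cv2.Sobel(g,5,1,0),cv2.Sobel(g,5,0,1))
for f,n in zip(fs,"ST"):
    g=cv2.GaussianBlur(cv2.cvtColor(f["color"],cv2.COLOR_RGB2GRAY).astype(np.float32),(0,0),.7); gm=np.hypot(cv2.Sobel(g,5,1,0),cv2.Sobel(g,5,0,1))
    a=np.linspace(0,2*np.pi,90); sc=[]
    for x in np.arange(538,557,.5):
        for y in np.arange(160,178,.5):
            P=np.c_[x+36.5*np.cos(a),y+36.5*np.sin(a),0*a+105]; uv=proj(f,P).astype(np.float32)
            sc.append((cv2.remap(gm,uv[:,:1],uv[:,1:],1).mean(),x,y))
    sc.sort(reverse=True); print(n,[tuple(np.round(s,1)) for s in sc[:3]])
save(T,"x.png")
E
python3 rim.py
```

```text
174 (np.int64(130), np.float64(547.5), np.float64(174.5)) [129.5 547.5 174.2] z 103.89673106316778
[0.94]
[(array([538.9, 179.6]), 0.6)]
150 (np.int64(124), np.float64(546.0), np.float64(174.0)) [123.  546.  173.8] z 103.8507761441478
[0.9]
[(array([546.6, 174.4]), 0.66), (array([551. , 154.4]), 0.36)]
S [(np.float64(113.0), np.float64(546.5), np.float64(177.5)), (np.float64(112.7), np.float64(546.0), np.float64(177.5)), (np.float64(112.0), np.float64(547.0), np.float64(177.5))]
T [(np.float64(198.6), np.float64(548.0), np.float64(175.0)), (np.float64(198.1), np.float64(548.0), np.float64(175.5)), (np.float64(197.8), np.float64(548.5), np.float64(175.0))]
```

Call:
drive_tool:
  increments:
    - [[5, 5, 25, 0, -0.04], [5, 9, 50, 0, -0.05], [5, 9, 55, 0, -0.05], [5, 9, 55, 0, -0.05], [5, 9, 55, 0, -0.05], [5, 9, 55, 0, -0.05], [5, 9, 55, 0, -0.05], [5, 9, 55, 0, -0.05]]

```text
t: 38.8
position: [527.0, 71.3, 399.7]
ee_rot: [-2.726, -1.561, 0.001]
force: [1.0, -0.2, -0.9]
grip_width: 13.5
grasp_force: 30.0
```

Call:
drive_tool:
  increments:
    - [[5, 9, 50, 0, -0.036], [5, 9, 45, 0, 0], [5, 2, 10.5, 0, 0], [5, 0, 0, 0, 0], [5, 0, 0, 0, 0]]

```text
t: 39.42
position: [546.8, 173.9, 399.9]
ee_rot: [2.753, 1.513, -0.001]
force: [-0.1, 0.6, -0.8]
grip_width: 13.9
grasp_force: 30.0
```

```bash
python3 lid.py
```

```text
t39.42 pos [546.8 173.9 399.9] yaxis -0.566 j [ 0.2  0.4  1.5 -0.   1.2  0.8] F [-0.1  0.6 -0.8] g 13.9 gf 30.0
scene 522 plate slope x,y,h -0.00434442894046819 0.004411716229844487 24.1 tilt deg 0.35475899064017313 xy range [-51.1 -52.3] [51.2 43. ]
top 71 plate slope x,y,h 0.011579901109327094 0.006306537313048199 24.1 tilt deg 0.7554932987054418 xy range [-43.9 -50. ] [24.7 27.8]
```

Call:
drive_tool:
  increments:
    - [[5, 0.3, 0.5, -30, 0], [5, 0, 0, -30, 0], [5, 0, 0, -10, 0], [5, 0, 0, -5, 0], [5, 0, 0, -2, 0], [5, 0, 0, -1, 0], [5, 0, 0, 0, 0]]

```text
t: 40.4
position: [547.4, 175.5, 322.5]
ee_rot: [2.752, 1.514, 0.001]
force: [-0.1, -0.7, -1.0]
grip_width: 13.9
grasp_force: 30.0
```

Call:
drive_tool:
  increments:
    - [[5, 0, 0, -1, 0], [5, 0, 0, -1, 0], [5, 0, 0, 0, 0]]

```text
t: 40.78
position: [547.2, 175.4, 320.0]
ee_rot: [-2.753, -1.514, 0.0]
force: [-0.6, 0.7, -1.8]
grip_width: 13.9
grasp_force: 30.0
```

Call:
drive_tool:
  increments:
    - [[5, 0, -0.7, -1, 0], [5, 0, 0, -1, 0], [5, 0, 0, 0, 0]]

```text
t: 41.15
position: [547.3, 174.7, 318.4]
ee_rot: [2.753, 1.514, 0.0]
force: [-2.1, -0.5, 4.8]
grip_width: 13.9
grasp_force: 30.0
```

Call:
drive_tool:
  increments:
    - [[5, 0, 0, -1, 0], [5, 0, 0, -1, 0], [5, 0, 0, 0, 0]]

```text
t: 41.52
position: [547.2, 174.7, 317.8]
ee_rot: [2.752, 1.514, 0.002]
force: [-8.6, -2.6, 29.8]
grip_width: 13.8
grasp_force: 30.0
```

```bash
python3 lid.py
```

```text
t41.52 pos [547.2 174.7 317.8] yaxis -0.565 j [ 0.2  0.5  1.6 -0.   1.1  0.8] F [-8.6 -2.6 29.8] g 13.8 gf 30.0
scene 450 plate slope x,y,h -0.005149612822305681 0.003277032089278542 24.1 tilt deg 0.3497270342430896 xy range [-51.5 -50.2] [51.4 37. ]
top 9
```

Call:
drive_tool:
  increments:
    - [[5, -0.7, -0.2, 1, 0], [5, 0, 0, 0, 0], [18, 0, 0, 0, 0], [18, 0, 0, 0, 0], [18, 0, 0, 1, 0.087], [18, 0, 0, 0.5, 0.087], [18, 0, 0, 0.5, 0.087], [18, 0, 0, 0, 0]]

```text
t: 42.62
position: [546.5, 174.5, 318.9]
ee_rot: [-2.532, -1.859, 0.0]
force: [0.4, -0.6, -0.0]
grip_width: 17.8
grasp_force: 0.0
```

```bash
cat > lid2.py <<'E'
from st import *
np.set_printoptions(precision=1,suppress=True)
o=st(); C=np.array([547,174.5]); f=manip.grab_frame("scene"); W=dep(f,np.ones((420,560),bool)); r=np.hypot(*(W[:,:2]-C).T)
q=W[(r<52)&(W[:,2]>106)&(W[:,2]<130)]; q=q[abs(q[:,2]-np.median(q[:,2]))<4]
A=np.c_[q[:,:2]-C,np.ones(len(q))]; s=np.linalg.lstsq(A,q[:,2],rcond=None)[0]
print(len(q),"plate z %.1f -> seat %.1f"%(s[2],s[2]+1.7-5-105),"tilt deg %.2f"%np.degrees(np.hypot(s[0],s[1])))
q=W[(r<40)&(W[:,2]>s[2]+12)&(W[:,2]<s[2]+24)]
if len(q)>20: c,wh,a=cv2.minAreaRect(q[:,:2].astype(np.float32)); print("bar",len(q),np.array(c),np.array(wh),a)
E
python3 lid2.py
```

```text
t42.62 pos [546.5 174.5 318.9] yaxis -0.304 j [0.2 0.5 1.6 0.  1.1 0.5] F [ 0.4 -0.6 -0. ] g 17.8 gf 0.0
420 plate z 124.9 -> seat 16.6 tilt deg 0.91
bar 81 [546.6 161.8] [45.3 31. ] 25.79825210571289
```

Call:
drive_tool:
  increments:
    - [[18, 0, 0, 0.5, 0.08], [18, 0, 0, 0, 0.07], [18, 0, 0, 0, 0.03], [18, 0, 0, 0, 0], [18, 0, 0, 0, 0]]

```text
t: 43.3
position: [546.6, 174.5, 319.6]
ee_rot: [2.356, 2.078, 0.0]
force: [0.2, -0.0, -0.7]
grip_width: 17.9
grasp_force: 0.2
```

```bash
sed -i 's/+1.7-5/+0.3-5/' lid2.py; python3 lid2.py
```

```text
t43.30 pos [546.6 174.5 319.6] yaxis -0.125 j [ 0.2  0.5  1.6 -0.   1.1  0.3] F [ 0.2 -0.  -0.7] g 17.9 gf 0.2
449 plate z 115.4 -> seat 5.7 tilt deg 0.12
bar 88 [552.3 170.4] [63.4 38. ] 50.24284744262695
```

The lid has dropped: the seat is about 5.5 mm over the rim, and it is level. I'll hold briefly, then screw it forward with a snug, compliant grip.

Call:
drive_tool:
  increments:
    - [[18, 0, 0, 0, 0], [18, 0, 0, -5, 0], [18, 0, 0, -5, 0], [15.5, 0, 0, 0, 0], [15.5, 0, 0, 0, -0.1], [15.5, 0, 0, 0, -0.15], [15.5, 0, 0, -1, -0.15], [15.5, 0, 0, 0, -0.15]]

```text
t: 44.35
position: [546.5, 174.6, 308.5]
ee_rot: [-2.834, -1.355, 0.0]
force: [-0.3, 0.5, -0.2]
grip_width: 15.4
grasp_force: 0.8
```

```bash
python3 lid2.py
```

```text
t44.35 pos [546.5 174.6 308.5] yaxis -0.679 j [0.2 0.5 1.6 0.  1.  0.9] F [-0.3  0.5 -0.2] g 15.4 gf 0.8
415 plate z 113.6 -> seat 3.9 tilt deg 0.58
bar 38 [547.3 161.3] [54.2 15.7] 28.675817489624023
```

Seat 3.9 mm and sinking. I'll continue forward.

Call:
drive_tool:
  increments:
    - [[15.5, 0, 0, 0, -0.12], [15.5, 0, 0, -1, -0.12], [15.5, 0, 0, 0, -0.12], [15.5, 0, 0, -1, -0.12], [15.5, 0, 0, 0, -0.08], [15.5, 0, 0, 0, 0]]

```text
t: 45.15
position: [546.5, 174.5, 306.5]
ee_rot: [-3.097, -0.53, 0.0]
force: [0.8, 0.2, 0.3]
grip_width: 15.2
grasp_force: 0.0
```

```bash
python3 lid2.py; python3 -c "
from st import *; o=st(); print(o['ft_torque'])"
```

```text
t45.15 pos [546.5 174.5 306.5] yaxis -1.232 j [0.2 0.5 1.6 0.  1.  1.4] F [0.8 0.2 0.3] g 15.2 gf 0.0
414 plate z 110.5 -> seat 0.8 tilt deg 0.07
bar 48 [561.1 171.3] [50.3 27.1] 66.18744659423828
t45.20 pos [546.5 174.5 306.5] yaxis -1.231 j [0.21 0.54 1.59 0.   1.02 1.44] F [ 0.3 -0.3  0.3] g 15.3 gf 0.0
[ 0.06643904 -0.02628718 -0.0247165 ]
```

Call:
drive_tool:
  increments:
    - [[5, 0, 0, 0, 0], [5, 0, 0, 0, 0], [5, 0, 0, 0, -0.06], [5, 0, 0, 0, -0.06], [5, 0, 0, 0, -0.04], [5, 0, 0, 0, 0]]

```text
t: 45.95
position: [546.5, 174.5, 306.5]
ee_rot: [-3.129, -0.279, 0.0]
force: [-0.2, 0.0, -1.3]
grip_width: 13.4
grasp_force: 30.0
```

```bash
python3 lid2.py; python3 -c "
from st import *; o=st(); print(o['ft_torque'])"
```

```text
t45.95 pos [546.5 174.5 306.5] yaxis -1.393 j [0.2 0.5 1.6 0.  1.  1.6] F [-0.2  0.  -1.3] g 13.4 gf 30.0
412 plate z 110.3 -> seat 0.6 tilt deg 0.45
bar 58 [569.1 175.8] [25.9 30.9] 5.982362747192383
t46.00 pos [546.5 174.5 306.5] yaxis -1.393 j [0.21 0.54 1.59 0.   1.02 1.6 ] F [ 0.3  0.3 -1. ] g 14.1 gf 30.0
[-0.0007289   0.00718157 -0.01709084]
```

Call:
drive_tool:
  increments:
    - [[5, 0, 0, -0.3, -0.05], [5, 0, 0, -0.3, -0.05], [5, 0, 0, 0, -0.03], [5, 0, 0, 0, 0]]

```text
t: 46.5
position: [546.6, 174.5, 306.2]
ee_rot: [-3.141, -0.075, -0.001]
force: [0.7, -1.0, 3.2]
grip_width: 13.4
grasp_force: 30.0
```

```bash
python3 lid2.py; python3 -c "
from st import *; o=st(); print(o['ft_torque'])"
```

```text
t46.50 pos [546.6 174.5 306.2] yaxis -1.523 j [ 0.2  0.5  1.6 -0.   1.   1.7] F [ 0.7 -1.   3.2] g 13.4 gf 30.0
410 plate z 110.1 -> seat 0.4 tilt deg 0.29
bar 73 [564.6 169.9] [33.9 28.5] 63.45754623413086
t46.55 pos [546.7 174.5 306.2] yaxis -1.523 j [ 0.2   0.54  1.59 -0.    1.02  1.73] F [ 0.4 -0.3  5. ] g 13.4 gf 30.0
[-0.19195165  0.18626202 -0.11566782]
```

The lid is home: seat about 0 mm and level after about 75° of forward turn. I'll release it, rise clear, and measure the hasp.

Call:
drive_tool:
  increments:
    - [[14, 0, 0, 0, 0], [40, 0, 0, 0, 0], [40, 0, 0, 0, 0], [40, 0, 0, 30, 0], [40, 0, 0, 50, 0], [50, 0, -10, 50, 0.15], [50, 0, -20, 40, 0.18], [50, 0, -20, 0, 0.18]]

```text
t: 47.55
position: [546.9, 124.2, 479.2]
ee_rot: [3.017, 0.873, 0.009]
force: [-0.1, 0.4, -0.9]
grip_width: 50.1
grasp_force: 0.0
```

Call:
drive_tool:
  increments:
    - [[50, 0, -20, 0, 0.18], [50, 0, -20, 0, 0.18], [50, 0, 0, 0, 0.18], [50, 0, 0, 0, 0.18], [50, 0, 0, 0, 0.18], [50, 0, 0, 0, 0.18], [50, 0, 0, 0, 0.18]]

```text
t: 48.42
position: [546.5, 84.6, 475.8]
ee_rot: [-1.924, -2.483, 0.0]
force: [-0.1, -0.2, -0.1]
grip_width: 50.3
grasp_force: 0.0
```

```bash
cat > hasp.py <<'E'
from st import *
np.set_printoptions(precision=1,suppress=True)
st(); C=np.array([547,174.5]); Q=[]
for n in("scene","top"):
    f=manip.grab_frame(n); 
    for d in manip.masks_of(f,"hasp")[:1]:
        p=dep(f,d["mask"]); p=p[(p[:,2]>150)&(p[:,1]>200)&(p[:,2]<300)&(abs(p[:,0]-515)<60)]; print(n,round(d["score"],2),len(p),p.mean(0) if len(p) else""); Q.append(p)
    print("tab",[(d["at"],round(d["score"],2)) for d in manip.place_of(f,"hasp_tab")])
Q=np.vstack(Q); m=np.median(Q,0); Q=Q[np.linalg.norm(Q-m,axis=1)<110]
l=cv2.fitLine(Q[:,:2].astype(np.float32),cv2.DIST_HUBER,0,.01,.01).ravel(); a=np.arctan2(*(l[:2]*np.sign(l[1]))[::-1])
d=m[:2]-C; print("mid dir yaw deg",np.degrees(np.arctan2(-d[0],d[1])),"line yaw",90-180+np.degrees(a)+0,"m",m)
for yaw in (np.arctan2(-d[0],d[1]),):
    e=np.array([-np.sin(yaw),np.cos(yaw)]); H=C+70*e; s=(Q[:,:2]-C)@e-70; z=Q[:,2]-135.5; w=(Q[:,:2]-C)@[e[1],-e[0]]
    th=np.arctan2(z,s); print("hinge",H,"elev deg pct",np.degrees(np.percentile(th,[10,50,90])),"len",np.percentile(np.hypot(s,z),98),"w pct",np.percentile(w,[2,50,98]))
    t=np.median(th); print("tab",np.r_[H+163*np.cos(t)*e,135.5+163*np.sin(t)])
E
python3 hasp.py; python3 lid2.py
```

```text
t48.42 pos [546.5  84.6 475.8] yaxis 0.252 j [ 0.1  0.3  1.4  0.   1.4 -0.2] F [-0.1 -0.2 -0.1] g 50.3 gf 0.0
scene 0.76 399 [520.  290.3 208.3]
tab [([360.6, 111.4], 0.59), ([330.9, 193.8], 0.3), ([344.0, 166.3], 0.25)]
top 0.93 356 [514.6 298.7 222.7]
tab [([141.6, 193.3], 0.94)]
mid dir yaw deg 13.734313661034882 line yaw 14.615364 m [518.2 292.2 211.4]
hinge [530.4 242.5] elev deg pct [54.5 56.2 59. ] len 171.52131477563583 w pct [-14.5   0.4  11.9]
tab [508.8 330.6 270.9]
t48.73 pos [546.5  84.5 475.9] yaxis 0.242 j [ 0.1  0.3  1.4  0.   1.4 -0.2] F [ 0.5 -0.4 -0.3] g 50.0 gf 0.0
556 plate z 110.0 -> seat 0.3 tilt deg 0.27
bar 122 [548.4 174.7] [68.6 16.8] 4.098976135253906
```

Call:
drive_tool:
  increments:
    - [[50, -5, 30, 15, 0], [50, -7, 45, 15, 0], [50, -7, 45, 0, 0], [50, -7, 45, 0, 0], [50, -7, 45, 0, 0], [50, -5, 36, 0, 0], [50, 0, 0, 0, 0], [50, 0, 0, 0, 0]]

```text
t: 49.78
position: [508.6, 330.3, 505.9]
ee_rot: [1.933, 2.476, -0.001]
force: [0.6, 0.0, -0.4]
grip_width: 50.2
grasp_force: 0.0
```

```bash
python3 st.py|head -1
python3 - <<'E'
from h import *
S=manip.grab_frame("scene"); c=proj(S,[(508,331,285)])[0].astype(int); save(S,"k.png",(c[0]-60,max(0,c[1]-60),c[0]+60,max(0,c[1]-60)+120),5); print(c,proj(S,[(508.8,330.6,270.9)]))
E
```

```text
t49.77 pos [508.6 330.3 505.9] yaxis 0.245 j [ 0.48  0.39  1.24 -0.    1.51  0.23] F [ 0.6  0.  -0.4] g 50.2 gf 0.0
[364 103] [[363.35815714 108.22516227]]
```

View pics/k.png

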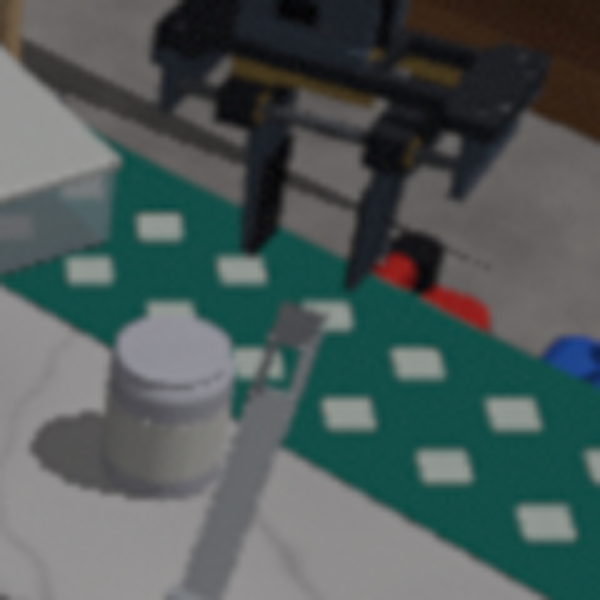

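The crop shows the open fingers straddling the hasp tab at (300,325). I'll descend, pinch it and swing.

Call:
drive_tool:
  increments:
    - [[50, 0, 0.3, -25, 0], [50, 0, 0, -25, 0], [50, 0, 0, -5, 0], [50, 0, 0, 0, 0], [10, 0, 0, 0, 0], [10, 0, 0, 0, 0], [10, 0, 0, 0, 0], [10, 0, 0, 0, 0]]

```text
t: 50.92
position: [508.2, 331.0, 451.3]
ee_rot: [-1.931, -2.477, 0.0]
force: [-6.0, 1.1, 5.4]
grip_width: 25.4
grasp_force: 30.0
```

Call:
drive_tool:
  increments:
    - [[10, 4.7, -19.1, 11.4, 0], [10, 5.1, -20.5, 8.5, 0], [10, 5.3, -21.5, 5.5, 0], [10, 5.4, -21.9, 2.4, 0], [10, 0, 0, 0, 0]]

```text
t: 51.55
position: [529.3, 246.4, 479.7]
ee_rot: [1.934, 2.475, 0.001]
force: [-5.9, -0.7, 9.8]
grip_width: 25.0
grasp_force: 30.0
```

```bash
python3 st.py|head -1; sed -i 's/(p\[:,1\]>200)/(p[:,1]>150)/' hasp.py; python3 hasp.py | tail -2
```

```text
t51.55 pos [529.3 246.4 479.7] yaxis 0.244 j [ 0.33  0.37  1.34 -0.    1.43  0.09] F [-5.9 -0.7  9.8] g 25.0 gf 30.0
hinge [530.1 242.4] elev deg pct [86.  87.5 90.2] len 162.124435458919 w pct [-11.8   0.1  11.7]
tab [528.3 249.3 298.3]
```

The hasp follows to 88° with small forces. I'll continue the arc.

Call:
drive_tool:
  increments:
    - [[10, 5.5, -22, -0.8, 0], [10, 5.4, -21.7, -3.9, 0], [10, 5.2, -21, -7, 0], [10, 4.9, -19.8, -10, 0], [10, 4.5, -18.3, -12.7, 0], [10, 4.1, -16.4, -15.2, 0], [10, 3.5, -14.2, -17.4, 0], [10, 0, 0, 0, 0]]

```text
t: 52.95
position: [563.0, 112.6, 411.5]
ee_rot: [1.933, 2.474, -0.001]
force: [1.8, -7.6, 6.3]
grip_width: 25.2
grasp_force: 30.0
```

Call:
drive_tool:
  increments:
    - [[10, 2.9, -11.6, -19.3, 0], [10, 2.2, -9, -20.8, 0], [10, 1.5, -6.1, -21.9, 0], [10, 0.4, -1.5, -10, 0], [10, 0, 0, 0, 0]]

```text
t: 53.58
position: [570.0, 85.0, 339.4]
ee_rot: [1.931, 2.475, -0.001]
force: [3.5, -9.3, 1.2]
grip_width: 25.4
grasp_force: 30.0
```

```bash
python3 st.py|head -1
python3 - <<'E'
from h import *
S=manip.grab_frame("scene"); c=proj(S,[(555,130,140)])[0].astype(int); save(S,"m.png",(c[0]-55,c[1]-55,c[0]+55,c[1]+55),5)
E
```

```text
t53.58 pos [570.   85.  339.4] yaxis 0.245 j [ 0.05  0.5   1.55 -0.    1.1  -0.2 ] F [ 3.5 -9.3  1.2] g 25.4 gf 30.0
```

View pics/m.png

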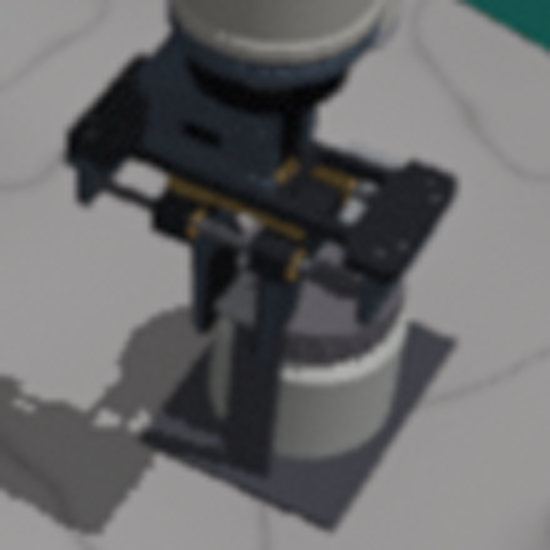

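The crop shows the fingers holding the tab just over the staple post, with the lid below at (350,310). I'll lower it the last 24 mm.

Call:
drive_tool:
  increments:
    - [[10, 0.3, -1.2, -8, 0], [10, 0.2, -0.6, -8, 0], [10, 0, 0, -5, 0], [10, 0, 0, -2, 0], [10, 0, 0, 0, 0]]

```text
t: 54.35
position: [570.3, 83.5, 316.9]
ee_rot: [1.931, 2.475, -0.0]
force: [2.9, -8.3, 0.0]
grip_width: 25.5
grasp_force: 30.0
```

Call:
drive_tool:
  increments:
    - [[10, 0, 0, -2, 0], [10, 0, 0, -1, 0], [10, 0, 0, 0, 0]]

```text
t: 54.72
position: [570.3, 83.5, 314.0]
ee_rot: [1.931, 2.475, -0.0]
force: [2.8, -7.8, 0.8]
grip_width: 25.7
grasp_force: 30.0
```

Call:
drive_tool:
  increments:
    - [[10, 0, 0, -2, 0], [10, 0, 0, -2, 0], [10, 0, 0, 0, 0], [40, 0, 0, 0, 0], [50, 0, 0, 0, 0], [50, 0, 0, 30, 0], [50, 0, 0, 50, 0], [10, 5, -20, 40, 0]]

```text
t: 55.72
position: [574.6, 64.9, 431.4]
ee_rot: [1.93, 2.478, 0.001]
force: [0.6, 0.8, 0.0]
grip_width: 42.7
grasp_force: 0.0
```

```bash
cat > hz.py <<'E'
from st import *
np.set_printoptions(precision=1,suppress=True)
st(); C=np.array([547,174.5]); yaw=.245; e=np.array([-np.sin(yaw),np.cos(yaw)])
for n in("scene","top"):
    W=dep(manip.grab_frame(n),np.ones((420,560),bool)); s=(W[:,:2]-C)@e; w=(W[:,:2]-C)@[e[1],-e[0]]
    k=(abs(w)<10)&(s>-108)&(s<60)&(W[:,2]>122)&(W[:,2]<165); s,z=s[k],W[k,2]
    for lo in range(-110,60,20):
        m=(s>=lo)&(s<lo+20)
        if m.sum()>3: print(n,lo,m.sum(),np.percentile(z[m],[20,50,80]))
E
python3 hz.py; python3 lid2.py
```

```text
t55.73 pos [574.6  64.9 431.4] yaxis 0.247 j [ 0.   0.4  1.4  0.   1.3 -0.2] F [0.6 0.8 0. ] g 42.7 gf 0.0
scene -110 34 [135.9 137.1 139. ]
scene -90 47 [137.  138.5 143.8]
scene -70 30 [136.  138.2 140.2]
scene -50 35 [136.9 137.6 138.6]
scene -30 37 [136.5 137.7 138.7]
scene -10 41 [136.6 138.  139.1]
scene 10 40 [136.6 138.  138.9]
scene 30 18 [136.8 137.8 139.1]
top -90 7 [126.  136.7 151.8]
top -70 29 [133.7 136.5 138.6]
top -50 51 [134.2 136.  138.8]
top -30 50 [135.2 137.3 138.4]
top -10 46 [135.5 136.9 139.2]
t55.83 pos [575.8  63.2 433.9] yaxis 0.245 j [ 0.   0.4  1.4 -0.   1.3 -0.2] F [ 0.3  0.9 -0.8] g 35.3 gf 0.0
361 plate z 110.0 -> seat 0.3 tilt deg 0.15
bar 51 [555.6 174.4] [34.1 48.3] 65.72266387939453
```

Call:
drive_tool:
  increments:
    - [[40, -10, -20, 20, 0], [40, -20, -30, 0, 0], [40, 0, 0, 0, 0], [40, 0, 0, 0, 0]]

```text
t: 56.38
position: [544.5, 14.2, 449.6]
ee_rot: [-1.932, -2.476, 0.0]
force: [0.8, -0.2, 0.1]
grip_width: 40.3
grasp_force: 0.0
```

Run:
```python
from sc import *
rect(box((500,720),(-200,0),(60,95)),"handle"); rect(box((500,720),(-200,0),(20,56)),"walls")
print(manip.job_done())
```

```text
t56.38 pos [544.5  14.2 449.6] yaxis 0.245 j [-0.1  0.3  1.5  0.   1.3 -0.3] F [ 0.8 -0.2  0.1] g 40.3 gf 0.0
handle 514 c [ 610.2 -117.8] wh [94.5 37.1] ang 10.175445556640625 medz 82.13907534446534
walls 523 c [ 590.  -116.8] wh [131.9  68.1] ang 13.314513206481934 medz 37.33691999067057
the job is handed in; nothing more can be done
None
```

I handed the job in at 56 s, verdict not shown: by my measurements every nut I found is in the canister, the lid is home and level, the hasp is closed, and the scoop stands upright (something nudged it about 5 cm after I set it down).

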